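# Clamp the ground block and try it with the square

## Task

Before the next grinding pass, push the red handle of the toggle clamp all the way down so that the clamp locks the steel block in the fixture. Then pick up the engineer's square by its stock, stand it on the fixture plate with its blade towards the block, and press it into the corner until the stock is flat on the plate and the blade flush on the middle of the block's front face. Finish while still gripping it there, pressed firmly down and against the block; leave everything else where it is.

Things in the scene. Friction and masses are not known exactly. Their poses are not given: they have to be found in the camera images.
- fixture: clamping fixture fixed on the bench: dark steel plate 280 x 140 x 20 mm (top at z = 20 mm), blue riser (x = 40 to 125 mm, 60 mm wide, top z = 65 mm) with a toggle clamp on it that swings in the plane y = 0. Origin: centre of the plate's underside, z up; x runs along the plate towards the clamp. The plate is bare and flat from x = -140 mm to the block's front face at x = 10 mm
- block: ground steel block, loose, 0.88 kg, 30 mm thick (x) x 50 mm wide (y) x 75 mm high, standing on the plate, back against the riser, axes parallel to the fixture's. Origin: centre of its underside; its front face is its plane x = -15 mm and looks along the fixture's -x
- clamp_handle (a joint): angle of the clamp's red handle, rad: 0 to 0.2 at the start (open), growing as it is pushed over and down towards the fixture's +x, to 1.31 (end stop, closed, handle level, pointing to the fixture's +x). Its elevation above level is 1.309 minus this value. It stays where it is left, moves with 1 to 3 N at the grip, firmer in the last 0.2 rad, and locks over centre at the stop
- clamp_hinge (a point): the handle's pivot, on the fixture at x = 105 mm, y = 0, z = 115 mm of its frame. The handle is a straight bar from the pivot: steel for the first 46 mm, then a red round grip 18 mm thick to 118 mm from the pivot
- handle_end (a point): centre of the free end of the red grip, 118 mm from the pivot on the grip's axis
- clamp_pad: black rubber pad, 18 mm across, under the clamp's arm; spring-loaded, it comes down on the middle of the block's top as the handle is closed (about 12 N when locked). Origin at the centre of its underside
- square: steel engineer's square, 0.42 kg, standing on the bench right of the fixture. Stock: bar 110 (x) x 18 (y) x 24 mm high. Blade: 4 mm thick, 22 mm wide, rising at the stock's +x end to 90 mm above its underside, outer edge flush with the stock's end face (x = +55 mm): this goes against the block. Origin: centre of the stock, 12 mm up; z up. Grip the bare stock (x = -55 to 33 mm) across, from above
- nose_low (a point): point on the square's outer (+x) face, 2 mm above the stock's underside
- nose_high (a point): point on the blade's outer (+x) edge, 68 mm above the stock's underside
- wheel_mid (a point): centre of a spare grinding wheel lying flat, 100 mm across, 20 mm thick, pinkish; leave alone
- stick_mid (a point): centre of a white dressing stick, 100 x 25 x 25 mm, lying on the bench; leave alone
- spare_mid (a point): centre of a second steel block, 75 x 50 mm, 30 mm high, lying on the bench; leave alone
- pens: black tray, 90 x 160 mm, 22 mm high, with four markers in it; leave alone
Not all that is in view belongs to the job. What is shaped like the square but blue is not meant. What is shaped like the block but blue is not meant.

How it is judged:
On the way:
1. the clamp is locked down on the block (value of joint clamp_handle above 1.24 rad and contact force between clamp_pad and block above 5 N), for 0.2 s.
At the end, for the whole second after the job is handed in: Handle down (>1.24 rad), pad >5 N on block. Square gripped (>5 N), flat on plate (1.5 deg, 2 mm, >5 N), touching block (>4 N), its edge within 2 mm of the face at the foot and 2.5 mm at 68 mm up, within 2 deg and 12 mm of mid-face, still (all of step 1 and contact force between the fingers and square above 5 N and contact force between square and fixture above 5 N and contact force between square and block above 4 N and z of square in the frame of fixture between 0.03 and 0.034 m and angle between the z axis of square and the z axis of fixture, either way round below 0.026 rad and angle between the x axis of square and the x axis of block, either way round below 0.035 rad and x of nose_low in the frame of block between -0.017 and -0.012 m and x of nose_high in the frame of block above -0.0175 m and y of nose_low in the frame of block between -0.012 and 0.012 m and linear speed of square below 0.01 m/s); the arm keeps its last pose, push and grip.
It fails at once if the block is shoved out of its place or tipped (distance of block from where it was at the start of the episode above 0.004 m or angle between block's own z axis and vertical above 0.06 rad).
It fails at once if the grinding wheel, dressing stick, spare block or pen tray is disturbed (distance of any of wheel_mid, stick_mid, spare_mid, pens from where it was at the start of the episode above 0.015 m).
It also fails if it takes over 58 s, if anything falls off the work surface, if the arm or the gripper's body presses on something with over 40 N, if the wrist force passes 120 N, or if a joint passes its speed limit or range.

## Robot

A 6-joint arm with a two-finger parallel gripper is mounted at the origin on the work surface. World frame = base frame: x ahead of the robot, y to its left, z up, the work surface at z = 0. Lengths are in m, angles in rad, forces in N, time in s.
With the tool pointing down it reaches from about 0.3 to 0.875 m from the base axis. Payload 6.4 kg.
Tool frame: the origin (TCP) lies midway between the tips of the shut fingers; the grasp point (between the pads) lies 19 mm behind it (ctrl.grip_point_offset is the distance from the TCP to the grasp point, in m); z points along the fingers, y is the direction in which the jaws open and shut (so a half turn about z gives the same grasp; the last joint's range is limited). The gripper opens to 88 mm and grips with 3 to 60 N. Pads are 18 mm wide; open, the fingers measure 123 mm over their backs; the gripper's body (75 mm by 187 mm) begins 45 mm behind the grasp point.
Start: joints at [-1.502, 0.181, 1.607, -0, 1.354, -0.206], TCP at [0.156, -0.553, 0.202] pointing down, gripper open.
Joint ranges: [-2.99, 2.99], [-0.89, 2.07], [0.3, 2.58], [-1.14, 4.28], [0, 2.63], [-3.12, 3.12]. Speed limits (rad/s): [2.57, 2.57, 3.01, 3.14, 3.14, 3.14].

## Interface

Orientations are given as a unit quaternion [w, x, y, z].
In Python, from plant import ctrl, cams, models gives the robot as it stands.
- The arm moves only by the tool move_arm, never from a script. Its argument "deltas" is a list of rows, each an object of numbers: "tx", "ty", "tz": the shift along the tool's x, y, z in cm; "spin": the turn about the tool's z in rad; "jaw": the closure in counts, from 0 (fully open) to 255 (shut). A call has 1 to 5 rows; each row is the pose to reach, as a shift and turn from the pose measured when the call began, along the tool's axes at that moment; what a row does not reach only later rows make up. A row lasts 1/8 s, in which the tool goes at most 62.5 mm and 10.7 degrees, less where a joint would pass 70% of its speed; a pose out of reach is approached as far as the arm can. A call with a gripper value outside its range is refused whole. The fingers move at their own pace and stop on an object; "grip_force" is the grip in N (left out, the last holds). Time passes only in rows, so rows that repeat a pose let the fingers close. It gives the time, the measured TCP pose, the force and the opening at its end, in the units of the state.
- ctrl.read_state(): the state, without advancing time (a new reading comes with each control period).
- cams.get_image(name): name is "side" or "top" or "wrist"; returns (picture, depth): 480x640x3 uint8, blue, green, red; 480x640 float32, m along the optical axis (not along the pixel's ray), 0 where there is no reading.
- cams.get_calibration(name): a dict with "fx", "fy", "cx", "cy" (pixels), "rvec" (rotation vector, rad) and "tvec" (3), from world to camera coordinates, as OpenCV has them. Camera axes: x right, y down, z forward; pixel columns grow to the right and rows downward; lengths in m; the calibration is good to about 2 mm. A picture is of the moment at which its call begins: read the wrist's pose just before it. get_calibration takes no time and is no camera call; for the wrist camera it gives the pose at the moment of the call.
- ctrl.sign_off(): hands the job in, once; it reports no verdict.
Trained networks look in the newest picture that a camera, given by its name, has taken for a name from the list of things; names that differ only in an ending like _2 or _b are one class to them, and where a whole thing is asked for, a point or a joint stands for the part that bears it (a point fixed in the world has none). Each returns a list of dicts, best first, with "score" (0 to 1); they miss things now and then, are a little off and sometimes report something else, mostly with a low value. They report only what shows in the picture. A call takes as long as a camera call. They do not tell look-alikes from the thing itself.
- models.recognise(camera, target): "xyz" ([x, y, z] in m, in the coordinates of the camera as it stood for that picture, good to about 4 mm: the middle of the surface that is visible of it).
The state is a dict: "t": time; "joints": joint angles; "joint_vel": joint speeds; "effort": joint torques, N m; "ee_pos": TCP position; "ee_rot": TCP orientation; "force": force on the tool from outside, world axes, zero at the start; "ft_torque": the same for the moment, N m; "gripper_width": finger opening in m.
Only numpy, scipy, OpenCV 4.12 (cv2) and the standard library are available. Lean on these libraries where they do the work, as an engineer would, in place of code of your own. Each camera call takes 0.05 s, during which the arm holds its last target. There are 200 camera calls.

## Working session

There is one attempt and no reset: what is moved stays moved. The work goes in short steps, Python scripts to look and compute and a tool call to move; the robot and the scene stay as the last step left them, time stands still between calls to the robot, and variables do not carry over. Pictures are saved under pics/ and viewed, about 8 in all and at most 12, crops included, and the job is handed in when it is done.

Besides the shell and the picture viewer there is one more tool, called after "Emit:" as name(argument=value, ...) on one line, values as JSON. move_arm: Moves the arm, as the interface text tells. Its arguments: {"type":"object","properties":{"deltas":{"type":"array"},"grip_force":{"type":"number"}},"required":["deltas"]}

```bash
ls; mkdir -p pics
cat > h.py <<'E'
import numpy as np, cv2
from scipy.spatial.transform import Rotation as R
from plant import ctrl, cams, models
def toworld(cal,p):
    Rm=cv2.Rodrigues(np.array(cal["rvec"],float))[0]
    return (np.asarray(p)-np.array(cal["tvec"],float).ravel())@Rm
def cloud(cal,d):
    v,u=np.mgrid[:480,:640]
    return toworld(cal,np.stack([(u-cal["cx"])/cal["fx"]*d,(v-cal["cy"])/cal["fy"]*d,d],-1))
def proj(cal,p):
    K=np.array([[cal["fx"],0,cal["cx"]],[0,cal["fy"],cal["cy"]],[0,0,1.]])
    return cv2.projectPoints(np.array(p,float).reshape(-1,1,3),np.array(cal["rvec"],float),np.array(cal["tvec"],float),K,None)[0].reshape(-1,2)
E
python3 - <<'E'
from h import *
s=ctrl.read_state(); print(s)
for c in ["top","side"]:
    cal=cams.get_calibration(c); im,d=cams.get_image(c)
    np.savez(f"{c}0.npz",im=im,d=d,**{k:np.array(v) for k,v in cal.items()})
    cv2.imwrite(f"pics/{c}0.png",im)
    for n in ["fixture","block","clamp_handle","handle_end","square","nose_low","nose_high","wheel_mid","stick_mid","spare_mid","pens"]:
        for r in models.recognise(c,n)[:3]:
            w=toworld(cal,r["xyz"]); print(c,n,round(r["score"],2),w.round(3),proj(cal,w).round(0))
E
```

```text
pics
{'t': 0.0, 'joints': array([-1.50227094e+00,  1.81520792e-01,  1.60796735e+00, -3.50066542e-05,
        1.35381188e+00, -2.06332319e-01]), 'joint_vel': array([-0.0013491 , -0.00073993,  0.00220586, -0.00262453,  0.00052984,
       -0.00016322]), 'effort': array([ 2.30844642e-03, -4.33872056e+01, -3.41842318e+01,  7.04001007e-02,
        3.85916862e-02, -1.30662042e-04]), 'ee_pos': array([ 0.15600699, -0.55282294,  0.20084123]), 'ee_rot': array([-8.52831427e-04,  9.90570629e-01,  1.37000361e-01,  4.17258966e-05]), 'force': array([ 0.55263677,  0.40509719, -0.3131539 ]), 'ft_torque': array([-0.00502737,  0.00926362, -0.01707997]), 'gripper_width': 0.08804286658874594}
top fixture 0.61 [ 0.496 -0.012  0.023] [[324. 273.]]
top block 0.71 [0.502 0.015 0.092] [[314. 269.]]
top block 0.53 [ 0.354 -0.003  0.073] [[321. 325.]]
top clamp_handle 0.54 [0.509 0.12  0.196] [[269. 262.]]
top handle_end 0.72 [ 0.527 -0.289  0.023] [[424. 261.]]
top handle_end 0.43 [0.504 0.121 0.196] [[269. 264.]]
top handle_end 0.32 [0.659 0.391 0.029] [[181. 216.]]
top square 0.89 [ 0.645 -0.329  0.022] [[436
[... 715 characters left out ...]
square 0.98 [ 0.527 -0.3    0.021] [[328. 362.]]
side square 0.72 [ 0.64  -0.341  0.024] [[377. 366.]]
side square 0.47 [0.46  0.445 0.01 ] [[254. 186.]]
side nose_low 0.8 [ 0.645 -0.34   0.024] [[379. 365.]]
side nose_low 0.72 [ 0.53  -0.296  0.021] [[328. 360.]]
side nose_low 0.4 [0.511 0.116 0.186] [[286. 203.]]
side nose_high 0.63 [ 0.643 -0.338  0.024] [[378. 365.]]
side nose_high 0.61 [ 0.526 -0.299  0.027] [[327. 360.]]
side nose_high 0.25 [0.663 0.386 0.021] [[316. 186.]]
side wheel_mid 0.7 [ 0.764 -0.199  0.021] [[405. 313.]]
side stick_mid 0.56 [0.662 0.385 0.022] [[316. 185.]]
side spare_mid 0.87 [ 0.456 -0.521  0.03 ] [[321. 454.]]
side pens 0.87 [0.458 0.445 0.01 ] [[254. 186.]]
```

View pics/top0.png

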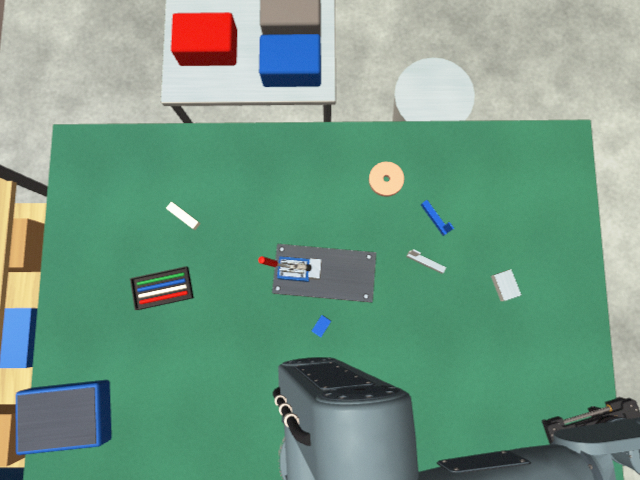

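View pics/side0.png

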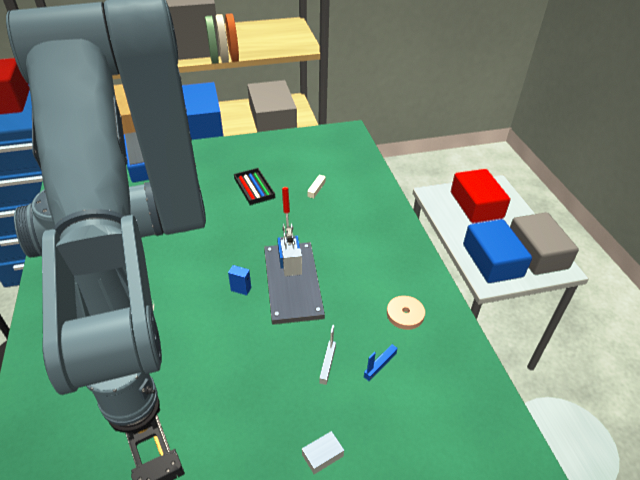

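The top picture shows the plate with corners (278,245), (376,252), (372,303) and (273,293). The clamp and red handle are at the left (268,261), and fixture +x points to world +y. Look-alikes:
- **Square:** steel at top (426,260) / side (328,362), or blue at top (436,217).
- **Block:** steel at top (314,269), or blue at top (321,325). The spare steel block lies at (506,284).

I choose the steel square at (426,260) and the steel block in the fixture. Next I'll fit their poses from depth.

Run:
```python
from h import *
def fit(P,tag):
    r=cv2.minAreaRect((P[:,:2]*1000).astype(np.float32)); print(tag,len(P),"c",np.round(r[0],1),"size",np.round(r[1],1),"ang",round(r[2],2))
crops=[]
for c in ["top","side"]:
    z=np.load(f"{c}0.npz"); d=z["d"]; im=z["im"]; cal={k:z[k] for k in ["fx","fy","cx","cy","rvec","tvec"]}
    for k in ["fx","fy","cx","cy"]: cal[k]=float(cal[k])
    W=cloud(cal,d); ok=(d>0)
    print(c,"fx",cal["fx"],"bench z",np.median(W[...,2][ok&(abs(W[...,0]-.5)<.3)&(abs(W[...,1])<.4)]))
    x,y,zz=W[...,0],W[...,1],W[...,2]
    hsv=cv2.cvtColor(im,cv2.COLOR_BGR2HSV)
    m=ok&(abs(x-.5)<.12)&(abs(y+.03)<.2)&(zz>.012)&(zz<.028); P=W[m]
    # robust
    fit(P,"plate"); print(" plate z",np.median(P[:,2]), "mean",P.mean(0).round(4))
    m=ok&(abs(x-.53)<.09)&(abs(y+.29)<.09)&(zz>.01)&(hsv[...,1]<60); P=W[m]; fit(P,"square"); print(" z range",P[:,2].min(),P[:,2].max())
    m2=m&(zz<.034); fit(W[m2],"stock"); m3=m&(zz>.045); 
    if m3.sum(): print(" blade",W[m3].mean(0).round(4),m3.sum())
    C=W[m2].mean(0);u,s,v=np.linalg.svd(W[m2][:,:2]-C[:2]);print(" dir",v[0].round(3))
    m=ok&(zz>.087)&(zz<.102)&(abs(x-.5)<.05)&(abs(y-.01)<.05)&(hsv[...,1]<60); print("blocktop",W[m].mean(0).round(4)); fit(W[m],"bt")
    m=ok&((hsv[...,0]<8)|(hsv[...,0]>172))&(hsv[...,1]>150)&(abs(x-.5)<.12)&(abs(y-.1)<.12)&(zz>.05); P=W[m]
    print("red",len(P),P.min(0).round(3),P.max(0).round(3), P[P[:,2]>P[:,2].max()-.01].mean(0).round(3),P[P[:,2]<P[:,2].min()+.01].mean(0).round(3))
    (a,b)=(230,235) if c=="top" else (225,185)
    crops.append(cv2.resize(im[b:b+ (90 if c=="top" else 200),a:a+(235 if c=="top" else 180)],None,fx=3.2 if c=="top" else 2.9,fy=3.2 if c=="top" else 2.9,interpolation=cv2.INTER_CUBIC))
w=752
cv2.imwrite("pics/croptop.png",crops[0]); cv2.imwrite("pics/cropside.png",crops[1])
```

```text
top fx 467.08988777898975 bench z 0.0013787916532792847
plate 4029 c [498.3  -9.6] size [280.2 140.2] ang 84.67
 plate z 0.019853355935810522 mean [ 0.4948 -0.0276  0.0199]
square 304 c [ 527.5 -294.5] size [109.5  19.4] ang 64.15
 z range 0.011143830586129716 0.09272545298780135
stock 258 c [ 527.5 -294.5] size [109.5  19.4] ang 64.15
 blade [ 0.5464 -0.2542  0.0743] 39
 dir [-0.418 -0.908]
blocktop [0.5031 0.0149 0.0948]
bt 205 c [505.   28.3] size [57.9 49.9] ang 83.14
red 122 [0.501 0.104 0.16 ] [0.52  0.143 0.231] [0.512 0.134 0.224] [0.506 0.108 0.165]
side fx 528.2870590452322 bench z 0.0008148637675258263
plate 3158 c [474.2  -8.7] size [285.6 187.9] ang 84.67
 plate z 0.01911921054214976 mean [ 0.4941 -0.0406  0.0191]
square 368 c [ 527.3 -295.7] size [113.6  18.4] ang 63.8
 z range 0.010066576286189196 0.09353936231418004
stock 317 c [ 527.3 -295.7] size [113.6  18.4] ang 63.8
 blade [ 0.5454 -0.2597  0.0728] 45
 dir [-0.448 -0.894]
blocktop [0.5031 0.016  0.0939]
bt 197 c [504.6  28. ] size [62.5 50.2] ang 85.15
red 141 [0.502 0.105 0.162] [0.518 0.137 0.23 ] [0.511 0.13  0.224] [0.509 0.109 0.167]
```

View pics/cropside.png

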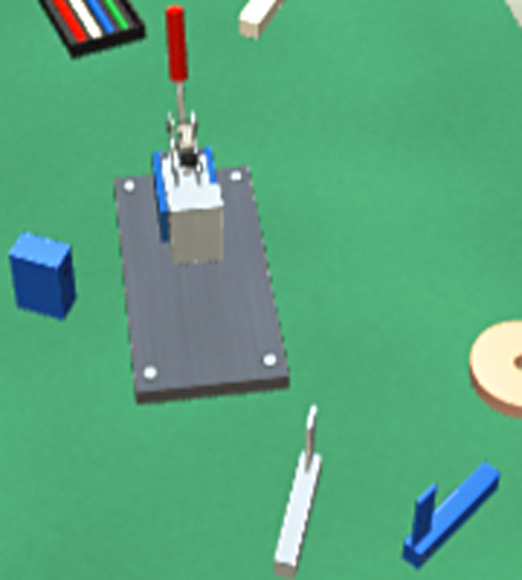

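The close crop confirms the choice: the unpainted steel square is at about (300,500), with its blade at the far end towards the fixture. The blue one is at (450,515). The steel block stands on the plate under the open clamp. I'll set up the frames and move helpers.

```bash
cat >> h.py <<'E'
A=np.deg2rad(84.67); FC=np.array([.4983,-.0096])
def fw(fx,fy=0): return FC+np.array([np.cos(A)*fx-np.sin(A)*fy, np.sin(A)*fx+np.cos(A)*fy])
def wf(p): d=np.asarray(p)[:2]-FC; return np.array([d@[np.cos(A),np.sin(A)],d@[-np.sin(A),np.cos(A)]])
def rot(s): q=s["ee_rot"]; return R.from_quat([q[1],q[2],q[3],q[0]])
def yaw(s): m=rot(s).as_matrix(); return np.arctan2(m[1,0],m[0,0])
def rel(pos,yawdeg,s=None):
    s=s or ctrl.read_state(); t=rot(s).inv().apply(np.asarray(pos)-s["ee_pos"])*100
    sp=-((np.deg2rad(yawdeg)-yaw(s)+np.pi)%(2*np.pi)-np.pi)
    return t.round(2),round(sp,3)
def show():
    s=ctrl.read_state(); m=rot(s).as_matrix()
    print("t",round(s["t"],2),"pos",s["ee_pos"].round(4),"fix",(wf(s["ee_pos"])*1000).round(1),"yaw",round(np.degrees(yaw(s)),2),"tilt(z axis)",m[:,2].round(4),"F",np.round(s["force"],1),"w",round(s["gripper_width"],4)); return s
E
python3 - <<'E'
from h import *
s=show()
p=fw(.098); print(rel([p[0],p[1],.28],84.67))
z=np.load("top0.npz"); cal={k:z[k] for k in ["fx","fy","cx","cy","rvec","tvec"]}
W=cloud(cal,z["d"]).reshape(-1,3); f=(np.array([wf(w) for w in W])*1000); ok=(abs(f[:,1])<35)&(f[:,0]>-10)&(f[:,0]<200)&(W[:,2]>.03)
for a in range(0,160,10):
    k=ok&(f[:,0]>=a)&(f[:,0]<a+10)
    if k.any(): print(a,k.sum(),"zmax",(W[k,2].max()*1000).round(0),"y",f[k&(W[:,2]>.11),1].min(initial=99).round(0),f[k&(W[:,2]>.11),1].max(initial=-99).round(0))
E
```

```text
t 1.2 pos [ 0.156  -0.5534  0.2017] fix [-573.3  290.3] yaw 15.75 tilt(z axis) [-0. -0. -1.] F [-0.2 -0.2  1. ] w 0.0882
(array([ 51.22, -52.2 ,  -7.83]), np.float64(-1.203))
0 14 zmax 94.0 y 99.0 -99.0
10 78 zmax 101.0 y 99.0 -99.0
20 75 zmax 100.0 y 99.0 -99.0
30 87 zmax 139.0 y -8.0 8.0
40 79 zmax 145.0 y -7.0 8.0
50 93 zmax 152.0 y -9.0 7.0
60 83 zmax 154.0 y -7.0 7.0
70 82 zmax 154.0 y -6.0 7.0
80 85 zmax 123.0 y -8.0 8.0
90 91 zmax 128.0 y -11.0 14.0
100 92 zmax 145.0 y -15.0 15.0
110 81 zmax 181.0 y -10.0 12.0
120 73 zmax 204.0 y -7.0 9.0
130 41 zmax 231.0 y -9.0 9.0
140 31 zmax 229.0 y -8.0 8.0
150 9 zmax 226.0 y -5.0 6.0
```

Emit:
move_arm(deltas=[{"tx": 4, "ty": -4, "tz": -1.6, "spin": -0.17, "jaw": 255}, {"tx": 8.2, "ty": -8.3, "tz": -3.2, "spin": -0.34, "jaw": 255}, {"tx": 12.4, "ty": -12.6, "tz": -4.8, "spin": -0.51, "jaw": 255}, {"tx": 16.6, "ty": -16.9, "tz": -6.4, "spin": -0.68, "jaw": 255}, {"tx": 20.8, "ty": -21.2, "tz": -7.8, "spin": -0.85, "jaw": 255}], grip_force=20)

```text
t: 1.82
ee_pos: [0.2994, -0.2914, 0.2806]
ee_rot: [0.001, 0.845, 0.535, 0.0]
force: [0.5, 0.1, 0.0]
gripper_width: 0.0404
```

Run:
```python
from h import *
s=show()
p=fw(.098); print(rel([p[0],p[1],.28],84.67))
```

```text
t 1.82 pos [ 0.2994 -0.2914  0.2806] fix [-299.   171.9] yaw 64.73 tilt(z axis) [ 8.e-04 -1.e-03 -1.e+00] F [0.5 0.1 0. ] w 0.0404
(array([4.318e+01, 2.620e+00, 4.000e-02]), np.float64(-0.348))
```

Emit:
move_arm(deltas=[{"tx": 5.8, "ty": 0.35, "spin": -0.1, "jaw": 255}, {"tx": 11.8, "ty": 0.7, "spin": -0.2, "jaw": 255}, {"tx": 17.8, "ty": 1.1, "spin": -0.3, "jaw": 255}, {"tx": 23.8, "ty": 1.45, "spin": -0.348, "jaw": 255}, {"tx": 29.8, "ty": 1.8, "spin": -0.348, "jaw": 255}])

```text
$.deltas[0]: bad value
```

Run:
```python
from h import *
s=show()
p=fw(.098); print(rel([p[0],p[1],.28],84.67))
```

```text
t 1.82 pos [ 0.2994 -0.2914  0.2806] fix [-299.   171.9] yaw 64.73 tilt(z axis) [ 8.e-04 -1.e-03 -1.e+00] F [0.5 0.1 0. ] w 0.0404
(array([4.318e+01, 2.620e+00, 4.000e-02]), np.float64(-0.348))
```

Emit:
move_arm(deltas=[{"tx": 5.8, "ty": 0.35, "tz": 0, "spin": -0.1, "jaw": 255}, {"tx": 11.8, "ty": 0.7, "tz": 0, "spin": -0.2, "jaw": 255}, {"tx": 17.8, "ty": 1.1, "tz": 0, "spin": -0.3, "jaw": 255}, {"tx": 23.8, "ty": 1.45, "tz": 0, "spin": -0.348, "jaw": 255}, {"tx": 29.8, "ty": 1.8, "tz": 0, "spin": -0.348, "jaw": 255}])

```text
t: 2.45
ee_pos: [0.4436, -0.0276, 0.2809]
ee_rot: [0.001, 0.739, 0.674, 0.0]
force: [1.2, -0.8, 0.9]
gripper_width: 0.0007
```

Run:
```python
from h import *
s=show()
p=fw(.098); print(rel([p[0],p[1],.28],84.67))
```

```text
t 2.45 pos [ 0.4436 -0.0276  0.2809] fix [-23.   52.8] yaw 84.71 tilt(z axis) [ 0.0021 -0.0016 -1.    ] F [ 1.2 -0.8  0.9] w 0.0007
(array([12.1 ,  5.29,  0.08]), np.float64(0.001))
```

Emit:
move_arm(deltas=[{"tx": 5, "ty": 2.3, "tz": 0, "spin": 0, "jaw": 255}, {"tx": 10, "ty": 4.4, "tz": 0, "spin": 0, "jaw": 255}, {"tx": 12.1, "ty": 5.3, "tz": 0.5, "spin": 0, "jaw": 255}, {"tx": 12.1, "ty": 5.3, "tz": 4, "spin": 0, "jaw": 255}, {"tx": 12.1, "ty": 5.3, "tz": 7.7, "spin": 0, "jaw": 255}])

```text
t: 3.08
ee_pos: [0.5082, 0.0884, 0.2033]
ee_rot: [0.002, 0.739, 0.674, 0.001]
force: [0.2, 1.0, -0.7]
gripper_width: 0.0004
```

Run:
```python
from h import *
s=show()
for e in [70,60,50,40,30,20,10,0,-3]:
    e_=np.radians(e); x=105+90*np.cos(e_)-9*np.sin(e_)-9+3; z=115+90*np.sin(e_)+9*np.cos(e_)-3
    p=fw(x/1000); print(e,x.round(),z.round(),*rel([p[0],p[1],z/1000],84.67))
```

```text
t 3.08 pos [0.5082 0.0884 0.2033] fix [98.5 -0.7] yaw 84.78 tilt(z axis) [ 0.0036 -0.0017 -1.    ] F [ 0.2  1.  -0.7] w 0.0004
70 121.0 200.0 [ 2.28 -0.07  0.37] 0.002
60 136.0 194.0 [ 3.77 -0.07  0.88] 0.002
50 150.0 187.0 [ 5.15 -0.07  1.65] 0.002
40 162.0 177.0 [ 6.37 -0.07  2.65] 0.002
30 172.0 165.0 [ 7.4  -0.07  3.84] 0.002
20 180.0 151.0 [ 8.21 -0.08  5.2 ] 0.002
10 186.0 136.0 [ 8.77 -0.08  6.67] 0.002
0 189.0 121.0 [ 9.06 -0.09  8.22] 0.002
-3 189.0 116.0 [ 9.1  -0.09  8.69] 0.002
```

Emit:
move_arm(deltas=[{"tx": 2.3, "ty": 0, "tz": 0.4, "spin": 0, "jaw": 255}, {"tx": 3.8, "ty": 0, "tz": 0.9, "spin": 0, "jaw": 255}, {"tx": 5.15, "ty": 0, "tz": 1.65, "spin": 0, "jaw": 255}, {"tx": 6.4, "ty": 0, "tz": 2.65, "spin": 0, "jaw": 255}, {"tx": 7.4, "ty": 0, "tz": 3.85, "spin": 0, "jaw": 255}])

```text
t: 3.7
ee_pos: [0.5175, 0.1681, 0.1701]
ee_rot: [0.001, 0.738, 0.675, 0.007]
force: [-5.1, 18.6, 24.3]
gripper_width: 0.0005
```

Run:
```python
from h import *
s=show()
for e in [20,10,0,-3,-5]:
    e_=np.radians(e); x=105+90*np.cos(e_)-9*np.sin(e_)-9+3; z=115+90*np.sin(e_)+9*np.cos(e_)-3
    p=fw(x/1000); print(e,x.round(),z.round(),*rel([p[0],p[1],z/1000],84.67))
```

```text
t 3.7 pos [0.5175 0.1681 0.1701] fix [178.7  -2.6] yaw 84.84 tilt(z axis) [ 0.0111  0.0082 -0.9999] F [-5.1 18.6 24.3] w 0.0005
20 180.0 151.0 [ 0.16 -0.28  1.88] 0.003
10 186.0 136.0 [ 0.71 -0.29  3.36] 0.003
0 189.0 121.0 [ 0.98 -0.31  4.91] 0.003
-3 189.0 116.0 [ 1.01 -0.31  5.38] 0.003
-5 189.0 113.0 [ 1.02 -0.31  5.7 ] 0.003
```

The sideways force is unexpected, so I'll look.

Run:
```python
from h import *
ims=[]
im,d=cams.get_image("side"); ims.append(cv2.resize(im[130:310,190:390],None,fx=2.5,fy=2.5,interpolation=cv2.INTER_CUBIC))
w,_=cams.get_image("wrist"); ims.append(cv2.resize(w,(450,450*480//640)))
h=450; ims[1]=cv2.copyMakeBorder(ims[1],0,h-ims[1].shape[0],0,0,cv2.BORDER_CONSTANT)
o=np.hstack(ims); o=cv2.resize(o,(800,int(o.shape[0]*800/o.shape[1]))); cv2.imwrite("pics/c1.png",o)
show()
```

```text
t 3.8 pos [0.5178 0.1674 0.1687] fix [178.  -3.] yaw 84.91 tilt(z axis) [ 0.0119  0.0059 -0.9999] F [-0.2  9.6 10.9] w 0.0008
```

View pics/c1.png

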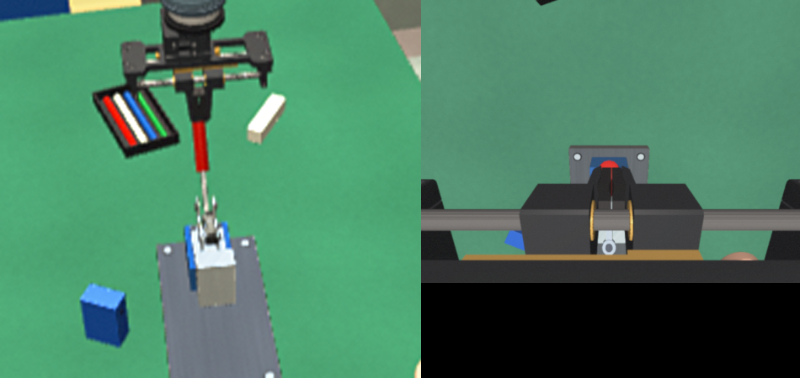

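```bash
cat >> h.py <<'E'
def red(c="side"):
    cal=cams.get_calibration(c); im,d=cams.get_image(c); W=cloud(cal,d); hsv=cv2.cvtColor(im,cv2.COLOR_BGR2HSV)
    m=(d>0)&((hsv[...,0]<8)|(hsv[...,0]>172))&(hsv[...,1]>150)&(abs(W[...,0]-.5)<.12)&(abs(W[...,1]-.15)<.17)&(W[...,2]>.05)&(W[...,2]<.25)
    P=W[m]; f=np.c_[np.array([wf(p) for p in P])*1000,P[:,2]*1000]; return f
E
python3 - <<'E'
from h import *
for c in ["side","top","wrist"]:
    try:
        f=red(c); print(c,len(f))
        r=np.hypot(f[:,0]-105,f[:,2]-115); e=np.degrees(np.arctan2(f[:,2]-115,f[:,0]-105))
        for a in range(40,130,10):
            k=(r>=a)&(r<a+10)
            if k.any(): print(a,k.sum(),f[k].mean(0).round(0),e[k].mean().round(1))
    except Exception as ex: print(c,ex)
show()
E
```

```text
side 130
40 2 [134.  -0. 154.] 53.7
50 22 [137.   1. 159.] 54.1
60 20 [145.   0. 166.] 52.2
70 19 [151.   1. 174.] 52.1
80 22 [157.   0. 182.] 52.1
90 20 [165.   0. 188.] 50.5
100 20 [172.   0. 196.] 50.6
110 5 [169.   0. 207.] 55.2
top 74
40 3 [134.   4. 153.] 53.0
50 21 [137.   1. 160.] 54.6
60 20 [144.   1. 167.] 52.8
70 20 [150.   1. 174.] 52.6
80 10 [155.   1. 180.] 52.3
wrist 586
110 535 [187.   0. 200.] 45.9
120 51 [183.  -1. 209.] 50.3
t 3.95 pos [0.5179 0.1658 0.1685] fix [176.4  -3.2] yaw 84.86 tilt(z axis) [ 0.0116  0.004  -0.9999] F [ 0.4 10.2 13.4] w 0.0008
```

Run:
```python
from h import *
w,d=cams.get_image("wrist"); np.savez("w1.npz",im=w,d=d)
cal=cams.get_calibration("wrist"); s=show()
c=w[180:400,160:440]
cv2.imwrite("pics/c2.png",cv2.resize(c,None,fx=2.7,fy=2.7,interpolation=cv2.INTER_CUBIC))
W=cloud(cal,d)
for u in (300,):
  for v in range(200,400,8):
    p=W[v,u]; print(v,d[v,u].round(3),(wf(p)*1000).round(0),(p[2]*1000).round(0), w[v,u])
print("tcp px",proj(cal,s["ee_pos"]))
```

```text
t 4.0 pos [0.5178 0.1656 0.1685] fix [176.3  -3.2] yaw 84.85 tilt(z axis) [ 0.0115  0.0039 -0.9999] F [ 0.1  9.9 12.6] w 0.0005
200 0.356 [186.  18.] -0.0 [115 148  85]
208 0.359 [177.  18.] -0.0 [114 144  83]
216 0.362 [168.  18.] -1.0 [116 147  84]
224 0.364 [160.  18.] -0.0 [112 143  83]
232 0.366 [151.  18.] 0.0 [114 146  84]
240 0.369 [142.  18.] -0.0 [116 147  85]
248 0.353 [139.  17.] 18.0 [98 97 96]
256 0.352 [132.  17.] 21.0 [111 106 101]
264 0.348 [126.  17.] 27.0 [120  82  52]
272 0.33 [125.  16.] 46.0 [104  72  80]
280 0.165 [186.   8.] 201.0 [ 50  56 227]
288 0.152 [187.   7.] 213.0 [47 47 47]
296 0.145 [187.   7.] 220.0 [47 47 45]
304 0.0 [253.  -1.] 352.0 [44 42 43]
312 0.135 [186.   6.] 231.0 [39 40 41]
320 0.13 [186.   6.] 237.0 [40 39 42]
328 0.124 [186.   6.] 243.0 [39 43 44]
336 0.12 [185.   6.] 247.0 [43 41 42]
344 0.116 [185.   5.] 252.0 [63 66 70]
352 0.117 [182.   5.] 251.0 [68 69 72]
360 0.079 [203.   3.] 285.0 [104 107 110]
368 0.078 [202.   3.] 286.0 [105 107 111]
376 0.078 [201.   3.] 287.0 [121 123 126]
384 0.077 [199.   3.] 288.0 [117 118 122]
392 0.31 [30. 15.] 96.0 [182 178 167]
tcp px [[322.16315025 271.87549778]]
```

View pics/c2.png

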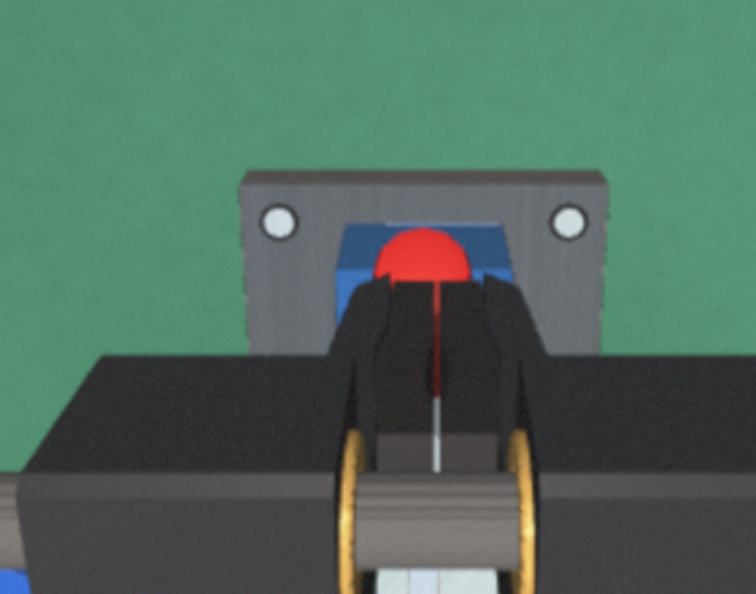

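The handle is at about 46° elevation. Its end pokes past the closed fingertips, which pushed too fast and wedged. I'll back out along the handle's axis, then grip the red grip across (the pads' axis is parallel to the hinge) and carry it round the arc.

Emit:
move_arm(deltas=[{"tx": 1.5, "ty": 0, "tz": -1.5, "spin": 0, "jaw": 255}, {"tx": 3, "ty": 0.1, "tz": -3.1, "spin": 0, "jaw": 255}, {"tx": 4.5, "ty": 0.2, "tz": -4.7, "spin": 0, "jaw": 255}, {"tx": 4.5, "ty": 0.3, "tz": -8, "spin": 0, "jaw": 100}, {"tx": 4.5, "ty": 0.3, "tz": -11, "spin": 0, "jaw": 0}])

```text
t: 4.62
ee_pos: [0.5236, 0.2106, 0.2802]
ee_rot: [0.003, 0.738, 0.675, 0.005]
force: [-0.1, -1.1, 0.1]
gripper_width: 0.0183
```

Run:
```python
from h import *
show()
for c in ["side","top"]:
    f=red(c); r=np.hypot(f[:,0]-105,f[:,2]-115); e=np.degrees(np.arctan2(f[:,2]-115,f[:,0]-105))
    for a in range(50,120,10):
        k=(r>=a)&(r<a+10)
        if k.any(): print(c,a,k.sum(),f[k].mean(0).round(0),e[k].mean().round(1), (e[k].mean()-np.degrees(np.arcsin(8/(a+5)))).round(1))
for e in (50,45,40):
    p=fw(.105+.09*np.cos(np.radians(e))); z=.115+.09*np.sin(np.radians(e))-.019
    print(e,rel([p[0],p[1],z],84.67))
```

```text
t 4.62 pos [0.5236 0.2106 0.2802] fix [221.6  -4.8] yaw 84.89 tilt(z axis) [ 0.0115  0.0037 -0.9999] F [-0.1 -1.1  0.1] w 0.0183
side 50 23 [137.   1. 160.] 54.1 45.8
side 60 18 [144.  -0. 166.] 52.6 45.6
side 70 20 [152.   1. 173.] 51.5 45.4
side 80 22 [159.   0. 181.] 50.6 45.2
side 90 20 [166.   0. 188.] 50.3 45.5
side 100 20 [172.   0. 196.] 50.4 46.1
side 110 13 [179.   1. 201.] 49.1 45.1
top 50 19 [137.   1. 160.] 54.5 46.1
top 60 20 [144.   1. 167.] 53.0 46.0
top 70 23 [151.   1. 175.] 52.4 46.2
top 80 20 [158.   1. 182.] 51.7 46.3
top 90 22 [164.   1. 189.] 51.3 46.4
top 100 24 [172.   1. 195.] 50.2 45.8
top 110 33 [181.  -0. 202.] 48.8 44.8
50 (array([-5.99, -0.91, 11.78]), np.float64(0.004))
45 (array([-5.41, -0.91, 12.31]), np.float64(0.004))
40 (array([-4.88, -0.92, 12.89]), np.float64(0.004))
```

Emit:
move_arm(deltas=[{"tx": -3, "ty": -0.5, "tz": 0, "spin": 0, "jaw": 0}, {"tx": -5.5, "ty": -0.9, "tz": 0, "spin": 0, "jaw": 0}, {"tx": -5.5, "ty": -0.9, "tz": 0.5, "spin": 0, "jaw": 0}, {"tx": -5.5, "ty": -0.9, "tz": 1.5, "spin": 0, "jaw": 0}, {"tx": -5.5, "ty": -0.9, "tz": 3, "spin": 0, "jaw": 0}])

```text
t: 5.35
ee_pos: [0.5124, 0.1577, 0.2516]
ee_rot: [0.004, 0.738, 0.675, 0.008]
force: [-0.2, -0.6, -0.1]
gripper_width: 0.0764
```

Run:
```python
from h import *
show()
for e in (45.7,):
    p=fw(.105+.09*np.cos(np.radians(e))); z=.115+.09*np.sin(np.radians(e))-.019
    print(e,rel([p[0],p[1],z],84.67))
```

```text
t 5.35 pos [0.5124 0.1577 0.2516] fix [167.9   1.5] yaw 84.92 tilt(z axis) [ 0.0181  0.0052 -0.9998] F [-0.2 -0.6 -0.1] w 0.0764
45.7 (array([-0.06, -0.01,  9.12]), np.float64(0.004))
```

Emit:
move_arm(deltas=[{"tx": 0, "ty": 0, "tz": 3, "spin": 0, "jaw": 120}, {"tx": 0, "ty": 0, "tz": 6, "spin": 0, "jaw": 120}, {"tx": 0, "ty": 0, "tz": 9.1, "spin": 0, "jaw": 150}, {"tx": 0, "ty": 0, "tz": 9.1, "spin": 0, "jaw": 255}, {"tx": 0, "ty": 0, "tz": 9.1, "spin": 0, "jaw": 255}], grip_force=30)

```text
t: 5.98
ee_pos: [0.5143, 0.1586, 0.1611]
ee_rot: [0.004, 0.738, 0.675, 0.009]
force: [0.0, 0.0, 0.8]
gripper_width: 0.0307
```

Emit:
move_arm(deltas=[{"tx": 0, "ty": 0, "tz": 0, "spin": 0, "jaw": 255}, {"tx": 0, "ty": 0, "tz": 0, "spin": 0, "jaw": 255}, {"tx": 0, "ty": 0, "tz": 0, "spin": 0, "jaw": 255}])

```text
t: 6.35
ee_pos: [0.5148, 0.1585, 0.1618]
ee_rot: [0.005, 0.738, 0.675, 0.009]
force: [-0.6, -0.4, -0.4]
gripper_width: 0.0013
```

Run:
```python
from h import *
s=show()
g=wf(s["ee_pos"]+0.019*rot(s).as_matrix()[:,2]*-1)*1000; print("grasp",g, s["ee_pos"][2]*1000+19)
# arc relative to current grasp point, radius kept
x0=g[0]-105; z0=s["ee_pos"][2]*1000+19-115; r=np.hypot(x0,z0); e0=np.degrees(np.arctan2(z0,x0)); print(r,e0)
for e in (35,25,15,8,3,0,-2,-4):
    p=fw((105+r*np.cos(np.radians(e)))/1000); print(e,rel([p[0],p[1],(115-19+r*np.sin(np.radians(e)))/1000],84.67,s))
```

```text
t 6.35 pos [0.5148 0.1585 0.1618] fix [168.9  -0.8] yaw 84.95 tilt(z axis) [ 0.0198  0.0053 -0.9998] F [-0.6 -0.4 -0.4] w 0.0013
grasp [168.81193654  -0.42115484] 180.78103565000322
91.64664694541194 45.870513155449586
35 (array([ 1.1 , -0.1 ,  1.33]), np.float64(0.005))
25 (array([ 1.89, -0.12,  2.72]), np.float64(0.005))
15 (array([ 2.43, -0.15,  4.22]), np.float64(0.005))
8 (array([ 2.64, -0.17,  5.32]), np.float64(0.005))
3 (array([ 2.72, -0.18,  6.12]), np.float64(0.005))
0 (array([ 2.72, -0.19,  6.59]), np.float64(0.005))
-2 (array([ 2.72, -0.2 ,  6.91]), np.float64(0.005))
-4 (array([ 2.7 , -0.2 ,  7.23]), np.float64(0.005))
```

Run:
```python
from h import *
im,d=cams.get_image("side"); a=cv2.resize(im[130:310,190:390],None,fx=2.2,fy=2.2,interpolation=cv2.INTER_CUBIC)
w,_=cams.get_image("wrist"); b=cv2.resize(w[150:400,150:450],(475,396))
cv2.imwrite("pics/c3.png",cv2.resize(np.hstack([a[:396],b]),(800,348)))
f=red("side"); r=np.hypot(f[:,0]-105,f[:,2]-115); e=np.degrees(np.arctan2(f[:,2]-115,f[:,0]-105))
for a in range(50,120,10):
    k=(r>=a)&(r<a+10)
    if k.any(): print(a,k.sum(),f[k].mean(0).round(0),e[k].mean().round(1))
```

```text
50 23 [139.   1. 158.] 51.6
60 19 [146.  -0. 165.] 50.6
70 20 [154.   1. 172.] 49.5
80 22 [160.   0. 180.] 49.5
90 19 [168.   1. 186.] 48.2
100 5 [162.   1. 199.] 56.0
```

View pics/c3.png

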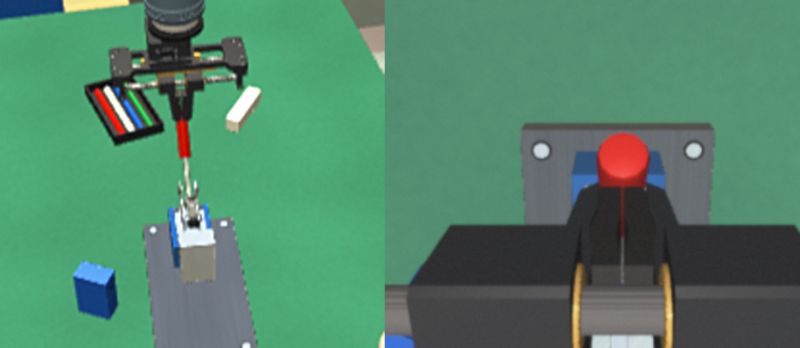

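Run:
```python
from h import *
s=show(); z=rot(s).as_matrix()[:,2]
for c in ["side","wrist"]:
    cal=cams.get_calibration(c); im,d=cams.get_image(c); W=cloud(cal,d)
    Rm=cv2.Rodrigues(np.array(cal["rvec"],float))[0]
    for k in (0,.01,.02,.03,.04,.05,.06,.08):
        P=s["ee_pos"]-z*k; u,v=proj(cal,P)[0].round().astype(int)
        zc=(Rm@P+np.array(cal["tvec"]).ravel())[2]
        print(c,k,(u,v),im[v,u],"depth",d[v,u].round(3),"expected",zc.round(3),(wf(W[v,u])*1000).round(),(W[v,u][2]*1000).round())
```

```text
t 6.5 pos [0.5145 0.1585 0.1613] fix [168.9  -0.5] yaw 84.94 tilt(z axis) [ 0.0191  0.0052 -0.9998] F [-0.5 -0.2  0.3] w 0.0007
side 0 (np.int64(285), np.int64(201)) [  7  21 211] depth 1.476 expected 1.502 [148.   0.] 177.0
side 0.01 (np.int64(285), np.int64(198)) [  3  19 208] depth 1.485 expected 1.495 [161.  -1.] 178.0
side 0.02 (np.int64(284), np.int64(195)) [  7  23 217] depth 1.482 expected 1.488 [165.   1.] 186.0
side 0.03 (np.int64(284), np.int64(193)) [ 16  30 195] depth 1.487 expected 1.481 [172.   1.] 187.0
side 0.04 (np.int64(284), np.int64(190)) [32 33 29] depth 1.461 expected 1.474 [158.   1.] 209.0
side 0.05 (np.int64(284), np.int64(187)) [28 29 30] depth 1.455 expected 1.467 [159.   1.] 219.0
side 0.06 (np.int64(284), np.int64(184)) [31 31 34] depth 1.457 expected 1.46 [166.  -0.] 223.0
side 0.08 (np.int64(283), np.int64(178)) [68 73 79] depth 1.448 expected 1.446 [171.   2.] 240.0
wrist 0 (np.int64(322), np.int64(272)) [ 69  78 242] depth 0.154 expected 0.198 [186.   0.] 202.0
wrist 0.01 (np.int64(322), np.int64(279)) [ 36  42 174] depth 0.155 expected 0.189 [183.   0.] 203.0
wrist 0.02 (np.int64(322), np.int64(287)) [38 39 89] depth 0.156 expected 0.179 [179.   0.] 202.0
wrist 0.03 (np.int64(322), np.int64(296)) [36 37 87] depth 0.148 expected 0.169 [179.   1.] 211.0
wrist 0.04 (np.int64(322), np.int64(306)) [35 35 82] depth 0.149 expected 0.16 [174.   1.] 211.0
wrist 0.05 (np.int64(322), np.int64(317)) [29 32 79] depth 0.148 expected 0.15 [170.   1.] 213.0
wrist 0.06 (np.int64(323), np.int64(330)) [42 43 44] depth 0.143 expected 0.141 [167.   0.] 220.0
wrist 0.08 (np.int64(323), np.int64(361)) [103 105 108] depth 0.079 expected 0.122 [196.   2.] 278.0
```

Run:
```python
from h import *
print([a for a in dir(ctrl) if not a.startswith("_")], ctrl.grip_point_offset)
s=ctrl.read_state(); cal=cams.get_calibration("wrist"); im,d=cams.get_image("wrist")
W=cloud(cal,d); L=(W-s["ee_pos"])@rot(s).as_matrix()*1000
for v in range(280,480,14): print(v,[(L[v,u].round(0).astype(int).tolist()) for u in (200,260,290,310,335,350,380,440)])
print("cam in tool", (rot(s).inv().apply(toworld(cal,[0,0,0])-s["ee_pos"])*1000).round())
```

```text
['PlanningError', 'grip_point_offset', 'read_state', 'sign_off'] 0.0187
280 [[-76, -131, 157], [-68, -63, 139], [-47, -28, 93], [11, -6, -35], [11, 6, -35], [-48, 25, 95], [-69, 59, 141], [-78, 129, 162]]
294 [[-93, -132, 157], [-84, -64, 138], [11, -14, -49], [10, -5, -47], [10, 5, -47], [11, 12, -50], [-85, 60, 142], [-96, 131, 163]]
308 [[-111, -135, 159], [-100, -65, 139], [12, -13, -63], [10, -5, -59], [10, 5, -60], [11, 11, -63], [-101, 61, 141], [-113, 132, 163]]
322 [[35, -29, -112], [35, -15, -112], [34, -8, -110], [10, -5, -70], [9, 5, -70], [11, 10, -72], [35, 13, -111], [34, 28, -111]]
336 [[34, -27, -117], [35, -14, -117], [31, -8, -111], [10, -4, -79], [10, 4, -80], [12, 9, -82], [34, 13, -116], [34, 26, -117]]
350 [[35, -25, -123], [34, -13, -121], [30, -8, -116], [7, -4, -83], [6, 4, -82], [28, 6, -113], [35, 12, -123], [34, 24, -122]]
364 [[33, -25, -125], [33, -13, -124], [30, -7, -120], [27, -3, -117], [27, 3, -117], [27, 6, -116], [33, 11, -125], [33, 23, -125]]
378 [[30, -25, -125], [30, -13, -126], [27, -7, -121], [25, -3, -119], [25, 3, -119], [25, 6, -119], [3
[... 295 characters left out ...]
5]]
420 [[20, -26, -126], [20, -13, -125], [11, -8, -117], [-122, -9, 15], [-247, 15, 139], [4, 7, -110], [20, 12, -125], [20, 24, -126]]
434 [[19, -25, -128], [18, -13, -127], [19, -7, -128], [19, -3, -128], [18, 2, -128], [19, 5, -128], [19, 12, -128], [18, 24, -128]]
448 [[24, -22, -136], [25, -11, -136], [24, -6, -136], [23, -2, -135], [24, 2, -135], [24, 5, -136], [23, 10, -135], [24, 21, -136]]
462 [[23, -21, -138], [23, -11, -138], [25, -6, -140], [24, -2, -138], [24, 2, -138], [24, 4, -138], [23, 10, -138], [24, 20, -139]]
476 [[23, -20, -141], [24, -10, -141], [24, -6, -141], [23, -2, -140], [24, 2, -141], [23, 4, -141], [24, 9, -141], [24, 19, -141]]
cam in tool [  78.   -0. -183.]
```

Emit:
move_arm(deltas=[{"tx": -0.5, "ty": 0, "tz": -2.5, "spin": 0, "jaw": 255}, {"tx": -2, "ty": 0, "tz": -5, "spin": 0, "jaw": 255}, {"tx": -3, "ty": 0, "tz": -6, "spin": 0, "jaw": 255}, {"tx": -3, "ty": 0, "tz": -6, "spin": 0, "jaw": 255}])

```text
t: 7.15
ee_pos: [0.511, 0.1278, 0.2212]
ee_rot: [0.005, 0.738, 0.675, 0.009]
force: [0.2, -0.5, -0.1]
gripper_width: 0.0001
```

Run:
```python
from h import *
s=show(); cal=cams.get_calibration("wrist"); im,d=cams.get_image("wrist")
W=cloud(cal,d); L=(W-s["ee_pos"])@rot(s).as_matrix()*1000
for v in range(200,345,6): print(v,[(L[v,u].round(0).astype(int).tolist(),im[v,u].tolist()) for u in (305,315,330)])
cal=cams.get_calibration("side"); im,d=cams.get_image("side"); W=cloud(cal,d); L=(W-s["ee_pos"])@rot(s).as_matrix()*1000
m=(abs(L[...,0])<25)&(abs(L[...,1])<25)&(d>0)&(L[...,2]>-130)&(im.max(-1)<120); print("side finger pts",m.sum(), np.sort(L[m][:,2])[-10:].round())
f=red("side"); r=np.hypot(f[:,0]-105,f[:,2]-115); e=np.degrees(np.arctan2(f[:,2]-115,f[:,0]-105))
for a in range(50,120,10):
    k=(r>=a)&(r<a+10)
    if k.any(): print(a,f[k].mean(0).round(0),(e[k].mean()-np.degrees(np.arcsin(8/(a+5)))).round(1))
```

```text
t 7.15 pos [0.511  0.1278 0.2212] fix [138.    0.2] yaw 84.88 tilt(z axis) [ 0.0197  0.0053 -0.9998] F [ 0.2 -0.5 -0.1] w 0.0001
200 [([1, -19, 207], [78, 80, 80]), ([36, -4, 27], [32, 37, 151]), ([36, 5, 30], [31, 31, 130])]
206 [([-5, -19, 200], [117, 115, 108]), ([32, -4, 32], [34, 38, 152]), ([31, 5, 35], [30, 33, 126])]
212 [([-11, -19, 199], [116, 112, 107]), ([26, -5, 39], [34, 39, 153]), ([26, 5, 40], [28, 33, 122])]
218 [([-14, -18, 182], [122, 84, 51]), ([21, -5, 43], [37, 39, 153]), ([20, 5, 46], [31, 32, 117])]
224 [([-14, -17, 156], [153, 100, 58]), ([15, -5, 49], [38, 41, 155]), ([14, 6, 52], [24, 29, 110])]
230 [([-20, -17, 155], [175, 134, 109]), ([10, -5, 53], [38, 40, 154]), ([8, 6, 59], [27, 33, 105])]
236 [([-25, -17, 151], [163, 161, 151]), ([3, -5, 60], [34, 37, 152]), ([2, 6, 64], [81, 81, 117])]
242 [([-32, -17, 153], [220, 216, 203]), ([-4, -5, 66], [152, 150, 173]), ([-25, 8, 130], [148, 157, 158])]
248 [([-38, -17, 152], [215, 213, 199]), ([-38, -7, 152], [210, 205, 191]), ([-25, 7, 114], [139, 146, 149])]
254 [([-45, -17, 152], [137, 139, 132]), ([-45, -7,
[... 1106 characters left out ...]
9, 41]), ([10, -3, -70], [40, 40, 42]), ([10, 3, -69], [41, 43, 43])]
326 [([10, -6, -73], [43, 43, 44]), ([9, -3, -73], [42, 43, 43]), ([11, 3, -74], [41, 42, 40])]
332 [([10, -6, -77], [45, 42, 44]), ([10, -3, -77], [40, 41, 43]), ([9, 3, -76], [46, 43, 47])]
338 [([9, -6, -80], [42, 41, 41]), ([10, -3, -81], [45, 44, 45]), ([10, 3, -80], [39, 39, 40])]
344 [([8, -6, -81], [68, 70, 72]), ([9, -3, -83], [67, 69, 73]), ([8, 3, -82], [70, 69, 71])]
side finger pts 246 [-36. -35. -33.  54.  56.  57.  59.  60.  70. 152.]
50 [140.   1. 157.] 42.5
60 [147.  -0. 165.] 43.0
70 [154.   1. 172.] 43.1
80 [161.  -0. 179.] 43.0
90 [168.   1. 185.] 43.2
100 [176.   0. 193.] 43.5
110 [181.   1. 199.] 43.8
```

The wrist and side depths both put the real fingertips 36 mm behind the reported TCP along the tool axis, which explains the empty close. From here I correct by 36 mm and grip the handle again.

```bash
cat >> h.py <<'E'
TIP=.036; GO=TIP+.0187
def relg(g,yawdeg=84.67,s=None):  # true grasp point target (world) -> deltas, keeps present tilt
    s=s or ctrl.read_state(); z=rot(s).as_matrix()[:,2]; return rel(np.asarray(g)+GO*z,yawdeg,s)
def grasp(s): return s["ee_pos"]-GO*rot(s).as_matrix()[:,2]
def H(e,r=.09): e=np.radians(e); p=fw(.105+r*np.cos(e)); return [p[0],p[1],.115+r*np.sin(e)]
E
python3 -c "
from h import *
show(); print(relg(H(43.2)))"
```

```text
t 7.3 pos [0.51   0.1285 0.2197] fix [138.6   1.2] yaw 84.94 tilt(z axis) [ 0.0168  0.0054 -0.9998] F [ 0.6 -0.2 -0.3] w 0.0003
(array([3.17, 0.06, 9.8 ]), np.float64(0.005))
```

Emit:
move_arm(deltas=[{"tx": 2, "ty": 0, "tz": 0, "spin": 0, "jaw": 110}, {"tx": 3.3, "ty": 0, "tz": 0, "spin": 0, "jaw": 110}, {"tx": 3.3, "ty": 0, "tz": 0, "spin": 0, "jaw": 110}, {"tx": 3.3, "ty": 0, "tz": 0, "spin": 0, "jaw": 110}, {"tx": 3.3, "ty": 0, "tz": 0, "spin": 0, "jaw": 110}])

```text
t: 7.92
ee_pos: [0.5129, 0.161, 0.2199]
ee_rot: [0.004, 0.738, 0.675, 0.008]
force: [-0.7, -0.1, -0.1]
gripper_width: 0.048
```

```bash
python3 -c "
from h import *
show(); print(relg(H(43.2)))"
```

```text
t 7.92 pos [0.5129 0.161  0.2199] fix [171.3   1.3] yaw 84.92 tilt(z axis) [ 0.0168  0.0053 -0.9998] F [-0.7 -0.1 -0.1] w 0.048
(array([-0.1 ,  0.06,  9.8 ]), np.float64(0.004))
```

Emit:
move_arm(deltas=[{"tx": -0.1, "ty": 0, "tz": 3, "spin": 0, "jaw": 110}, {"tx": -0.1, "ty": 0, "tz": 6.5, "spin": 0, "jaw": 110}, {"tx": -0.1, "ty": 0, "tz": 9.8, "spin": 0, "jaw": 110}, {"tx": -0.1, "ty": 0, "tz": 9.8, "spin": 0, "jaw": 255}, {"tx": -0.1, "ty": 0, "tz": 9.8, "spin": 0, "jaw": 255}])

```text
t: 8.55
ee_pos: [0.5154, 0.1604, 0.1233]
ee_rot: [0.004, 0.738, 0.675, 0.009]
force: [0.3, -0.1, -0.1]
gripper_width: 0.0324
```

Emit:
move_arm(deltas=[{"tx": 0, "ty": 0, "tz": 0, "spin": 0, "jaw": 255}, {"tx": 0, "ty": 0, "tz": 0, "spin": 0, "jaw": 255}, {"tx": 0, "ty": 0, "tz": 0, "spin": 0, "jaw": 255}])

```text
t: 8.93
ee_pos: [0.5155, 0.1612, 0.1243]
ee_rot: [0.004, 0.738, 0.675, 0.009]
force: [-4.3, 3.8, 4.5]
gripper_width: 0.017
```

Run:
```python
from h import *
s=show(); g=grasp(s); f=wf(g)*1000; x0,z0=f[0]-105,g[2]*1000-115; r=np.hypot(x0,z0); print("grasp",f,g[2],"r",r,"e",np.degrees(np.arctan2(z0,x0)))
for e in (37,31,25,19,13,7,1,-2,-4): print(e,relg(H(e,r/1000),84.67,s))
```

```text
t 8.93 pos [0.5155 0.1612 0.1243] fix [171.6  -1.2] yaw 84.91 tilt(z axis) [ 0.0191  0.0067 -0.9998] F [-4.3  3.8  4.5] w 0.017
grasp [171.18321688  -0.22334616] 0.17900253883762193 r 92.06814418706549 e 44.04035611306629
37 (array([ 0.73, -0.04,  0.87]), np.float64(0.004))
31 (array([ 1.26, -0.05,  1.67]), np.float64(0.004))
25 (array([ 1.71, -0.06,  2.52]), np.float64(0.004))
19 (array([ 2.06, -0.08,  3.42]), np.float64(0.004))
13 (array([ 2.32, -0.09,  4.35]), np.float64(0.004))
7 (array([ 2.48, -0.11,  5.3 ]), np.float64(0.004))
1 (array([ 2.54, -0.13,  6.26]), np.float64(0.004))
-2 (array([ 2.53, -0.14,  6.74]), np.float64(0.004))
-4 (array([ 2.51, -0.14,  7.06]), np.float64(0.004))
```

Gripped (17–18 mm wide). Now I carry it down along the arc.

Emit:
move_arm(deltas=[{"tx": 0.7, "ty": 0, "tz": 0.9, "spin": 0, "jaw": 255}, {"tx": 1.25, "ty": 0, "tz": 1.7, "spin": 0, "jaw": 255}, {"tx": 1.7, "ty": 0, "tz": 2.5, "spin": 0, "jaw": 255}, {"tx": 2.05, "ty": 0, "tz": 3.4, "spin": 0, "jaw": 255}, {"tx": 2.3, "ty": 0, "tz": 4.3, "spin": 0, "jaw": 255}])

```text
t: 9.55
ee_pos: [0.5177, 0.1845, 0.0807]
ee_rot: [0.004, 0.738, 0.675, 0.009]
force: [-5.8, -0.6, 4.1]
gripper_width: 0.0169
```

Run:
```python
from h import *
s=show(); g=grasp(s); f=wf(g)*1000; x0,z0=f[0]-105,g[2]*1000-115; r=np.hypot(x0,z0); print("grasp",f,g[2],"r",r,"e",np.degrees(np.arctan2(z0,x0)))
for e in (13,10,7,4,1,-1,-3,-5): print(e,relg(H(e,r/1000),84.67,s))
```

```text
t 9.55 pos [0.5177 0.1845 0.0807] fix [195.1  -1.3] yaw 84.93 tilt(z axis) [ 0.0177  0.0063 -0.9998] F [-5.8 -0.6  4.1] w 0.0169
grasp [194.6729633   -0.38731257] 0.13536884500603077 r 91.95721936777349 e 12.797355541257389
13 (array([-0.01, -0.04, -0.03]), np.float64(0.004))
10 (array([ 0.09, -0.05,  0.44]), np.float64(0.004))
7 (array([ 0.15, -0.05,  0.92]), np.float64(0.004))
4 (array([ 0.2 , -0.06,  1.4 ]), np.float64(0.004))
1 (array([ 0.21, -0.07,  1.88]), np.float64(0.004))
-1 (array([ 0.21, -0.08,  2.2 ]), np.float64(0.004))
-3 (array([ 0.2 , -0.08,  2.52]), np.float64(0.004))
-5 (array([ 0.17, -0.09,  2.84]), np.float64(0.004))
```

Emit:
move_arm(deltas=[{"tx": 0.1, "ty": 0, "tz": 0.6, "spin": 0, "jaw": 255}, {"tx": 0.15, "ty": 0, "tz": 1.2, "spin": 0, "jaw": 255}, {"tx": 0.2, "ty": 0, "tz": 1.8, "spin": 0, "jaw": 255}, {"tx": 0.2, "ty": 0, "tz": 2.2, "spin": 0, "jaw": 255}, {"tx": 0.2, "ty": 0, "tz": 2.4, "spin": 0, "jaw": 255}])

```text
t: 10.18
ee_pos: [0.5183, 0.1868, 0.0588]
ee_rot: [0.003, 0.738, 0.675, 0.008]
force: [-19.9, -3.0, 32.5]
gripper_width: 0.0165
```

Run:
```python
from h import *
s=show(); g=grasp(s); f=wf(g)*1000; x0,z0=f[0]-105,g[2]*1000-115; r=np.hypot(x0,z0); print("grasp",f,g[2],"r",r,"e",np.degrees(np.arctan2(z0,x0)))
for c in ("side","top"):
    f=red(c); k=f[:,2]<200; print(c,len(f),f.min(0).round(),f.max(0).round(), np.polyfit(f[:,0],f[:,2],1).round(3))
```

```text
t 10.18 pos [0.5183 0.1868 0.0588] fix [197.4  -1.6] yaw 84.94 tilt(z axis) [ 0.0169  0.0062 -0.9998] F [-19.9  -3.   32.5] w 0.0165
grasp [196.9638334   -0.73177245] 0.11345043071933503 r 91.97688741766437 e -0.9653292566428471
side 102 [149. -10. 104.] [223.  94. 200.] [-3.80000e-02  1.30112e+02]
top 46 [151.  -7. 113.] [169.   9. 127.] [8.80000e-02 1.06604e+02]
```

It has reached the end stop. Releasing and lifting off.

Emit:
move_arm(deltas=[{"tx": 0, "ty": 0, "tz": -0.2, "spin": 0, "jaw": 100}, {"tx": 0, "ty": 0, "tz": -0.2, "spin": 0, "jaw": 100}, {"tx": 0, "ty": 0, "tz": -0.2, "spin": 0, "jaw": 100}, {"tx": 0, "ty": 0, "tz": -2, "spin": 0, "jaw": 60}, {"tx": 0, "ty": 0, "tz": -6, "spin": 0, "jaw": 0}])

```text
t: 10.9
ee_pos: [0.5158, 0.1861, 0.1186]
ee_rot: [0.002, 0.738, 0.675, 0.007]
force: [0.2, 1.3, -0.3]
gripper_width: 0.0648
```

Emit:
move_arm(deltas=[{"tx": 0, "ty": 0, "tz": -6, "spin": 0, "jaw": 0}, {"tx": 0, "ty": 0, "tz": -12, "spin": 0, "jaw": 0}])

```text
t: 11.15
ee_pos: [0.514, 0.1854, 0.2413]
ee_rot: [0.003, 0.738, 0.675, 0.007]
force: [0.4, -0.2, 0.1]
gripper_width: 0.0846
```

Run:
```python
from h import *
s=show()
for c in ("side","top"):
    f=red(c); f=f[abs(f[:,1])<15]; print(c,len(f),f.min(0).round(),f.max(0).round(), np.polyfit(f[:,0],f[:,2],1).round(3))
    for a in range(150,225,15):
        k=(f[:,0]>=a)&(f[:,0]<a+15); print(a,f[k].mean(0).round() if k.any() else 0)
# target over square: grip at square x=-10mm
y=np.radians(64.); c=np.array([.5274,-.2950]); g=c-.010*np.array([np.cos(y),np.sin(y)])
print("above square",g,relg([g[0],g[1],.16],64,s))
```

```text
t 11.15 pos [0.514  0.1854 0.2413] fix [195.6   2.5] yaw 84.93 tilt(z axis) [ 0.0139  0.0058 -0.9999] F [ 0.4 -0.2  0.1] w 0.0846
side 90 [149.  -8. 113.] [222.   8. 127.] [-9.00000e-03  1.23039e+02]
150 [157.   1. 121.]
165 [174.   0. 121.]
180 [186.   1. 122.]
195 [202.   0. 122.]
210 [216.   1. 120.]
top 151 [151.  -8. 113.] [210.   9. 129.] [-9.00000e-03  1.23291e+02]
150 [157.   1. 122.]
165 [172.   1. 121.]
180 [187.   1. 121.]
195 [203.   1. 122.]
210 [210.  -7. 122.]
above square [ 0.52301629 -0.30398794] (array([-48.72,   5.12,  13.33]), np.float64(0.365))
```

The handle is level (slope -0.009), so the clamp is closed. On to the square.

Emit:
move_arm(deltas=[{"tx": -5.5, "ty": 0.6, "tz": 0, "spin": 0.08, "jaw": 0}, {"tx": -11.5, "ty": 1.2, "tz": 0, "spin": 0.16, "jaw": 0}, {"tx": -17.5, "ty": 1.8, "tz": 0, "spin": 0.24, "jaw": 0}, {"tx": -23.5, "ty": 2.5, "tz": 0, "spin": 0.32, "jaw": 0}, {"tx": -29.5, "ty": 3.1, "tz": 0, "spin": 0.365, "jaw": 0}])

```text
t: 11.88
ee_pos: [0.5233, -0.1124, 0.2463]
ee_rot: [0.005, 0.848, 0.529, 0.014]
force: [0.9, -0.3, -0.3]
gripper_width: 0.0882
```

Run:
```python
from h import *
s=show()
y=np.radians(64.); c=np.array([.5274,-.2950]); g=c-.010*np.array([np.cos(y),np.sin(y)])
print("above square",relg([g[0],g[1],.22],64,s))
```

```text
t 11.88 pos [ 0.5233 -0.1124  0.2463] fix [-100.   -34.4] yaw 63.94 tilt(z axis) [ 0.029   0.0074 -0.9996] F [ 0.9 -0.3 -0.3] w 0.0882
above square (array([-17.27,   8.34,   7.96]), np.float64(-0.001))
```

Run:
```python
from h import *
for i in range(4): s=show(); print(s["joints"].round(4), s["joint_vel"].round(3)); cams.get_image("wrist")
s=show()
```

```text
t 11.88 pos [ 0.5233 -0.1124  0.2463] fix [-100.   -34.4] yaw 63.94 tilt(z axis) [ 0.029   0.0074 -0.9996] F [ 0.9 -0.3 -0.3] w 0.0882
[-0.4463  0.0343  1.677   0.0195  1.4073  0.0059] [-0.874  0.204 -0.202  0.022  0.009 -0.525]
t 11.93 pos [ 0.5231 -0.1195  0.2461] fix [-107.1  -34.9] yaw 63.58 tilt(z axis) [ 0.0285  0.0028 -0.9996] F [ 0.1 -5.5  1. ] w 0.0878
[-0.456   0.0373  1.6743  0.0153  1.4056  0.003 ] [ 0.084 -0.015  0.022  0.016  0.008  0.093]
t 11.97 pos [ 0.5231 -0.1159  0.2459] fix [-103.6  -34.6] yaw 63.63 tilt(z axis) [ 0.0283  0.0056 -0.9996] F [0.6 1.2 0.1] w 0.0879
[-0.4513  0.0364  1.6756  0.0176  1.4066  0.0065] [ 0.086 -0.017  0.025  0.045  0.02   0.042]
t 12.03 pos [ 0.5231 -0.1132  0.2458] fix [-100.8  -34.3] yaw 63.76 tilt(z axis) [ 0.028   0.0074 -0.9996] F [ 0.7 -0.4  0.8] w 0.0883
[-0.4475  0.0356  1.6766  0.0191  1.4074  0.0078] [ 0.066 -0.014  0.015  0.019  0.009  0.014]
t 12.07 pos [ 0.5232 -0.1114  0.2458] fix [-99.  -34.2] yaw 63.89 tilt(z axis) [ 0.0279  0.0081 -0.9996] F [-0.1  0.2 -0.3] w 0.0886
```

Emit:
move_arm(deltas=[{"tx": -4.5, "ty": 2.1, "tz": 0, "spin": 0, "jaw": 0}, {"tx": -9, "ty": 4.2, "tz": 0, "spin": 0, "jaw": 0}, {"tx": -13.5, "ty": 6.4, "tz": 0, "spin": 0, "jaw": 0}, {"tx": -17.3, "ty": 8.3, "tz": 0, "spin": 0, "jaw": 0}, {"tx": -17.3, "ty": 8.3, "tz": 0, "spin": 0, "jaw": 0}])

```text
t: 12.7
ee_pos: [0.5218, -0.3039, 0.2439]
ee_rot: [0.004, 0.849, 0.529, 0.014]
force: [0.4, 1.4, 0.4]
gripper_width: 0.0882
```

Run:
```python
from h import *
s=show(); cal=cams.get_calibration("wrist"); im,d=cams.get_image("wrist"); cv2.imwrite("pics/w2.png",im); s=show()
W=cloud(cal,d); np.savez("w2.npz",W=W,im=im,d=d)
hsv=cv2.cvtColor(im,cv2.COLOR_BGR2HSV)
m=(d>0)&(abs(W[...,0]-.527)<.08)&(abs(W[...,1]+.295)<.08)&(W[...,2]>.008)&(W[...,2]<.11)&(hsv[...,1]<70)
P=W[m]; t=P[(P[:,2]>.019)&(P[:,2]<.029)]; r=cv2.minAreaRect((t[:,:2]*1000).astype(np.float32)); print("stock top",len(t),r,np.median(t[:,2]))
b=P[P[:,2]>.05]; print("blade",len(b),b.mean(0) if len(b) else 0)
g=P; print("bench z",np.median(W[...,2][(d>.2)]))
```

```text
t 12.7 pos [ 0.5218 -0.3039  0.2439] fix [-290.9  -50.7] yaw 63.84 tilt(z axis) [ 0.0277  0.0084 -0.9996] F [0.4 1.4 0.4] w 0.0882
t 12.75 pos [ 0.5219 -0.3023  0.2439] fix [-289.3  -50.7] yaw 63.91 tilt(z axis) [ 0.0276  0.0092 -0.9996] F [ 0.   0.2 -0.3] w 0.088
stock top 1310 ((527.0165405273438, -294.4457092285156), (108.7950210571289, 17.576690673828125), 64.05647277832031) 0.024376897148935213
blade 96 [ 0.54666259 -0.25480915  0.09004493]
bench z 0.0005699552323037356
```

View pics/w2.png

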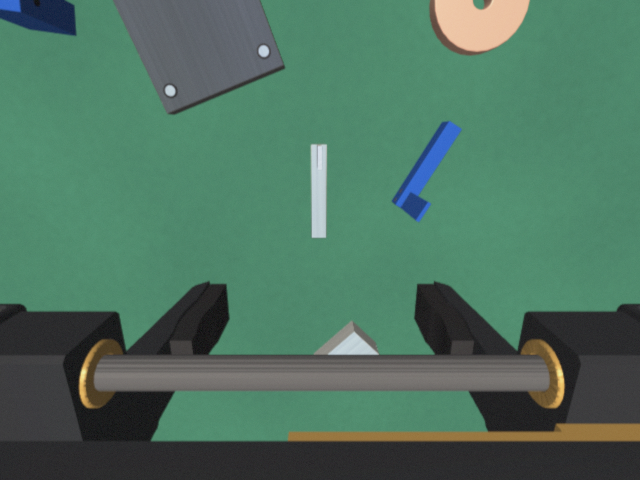

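The wrist picture shows the steel square at (319,190), lined up between the open fingers, with its blade end at the top (319,157) facing the plate. The blue look-alike is off to the right at (428,165).

The tool has tilted about 1.6°. It seems to change when a call starts while the arm is still moving, so I'll test whether a downward approach takes it back.

Emit:
move_arm(deltas=[{"tx": 0, "ty": 0, "tz": 6, "spin": 0, "jaw": 0}, {"tx": 0, "ty": 0, "tz": 12, "spin": 0, "jaw": 0}])

```text
t: 13.0
ee_pos: [0.5266, -0.2989, 0.1239]
ee_rot: [0.005, 0.848, 0.53, 0.015]
force: [-0.2, -0.0, 0.7]
gripper_width: 0.0883
```

Emit:
move_arm(deltas=[{"tx": 0, "ty": 0, "tz": 3, "spin": 0, "jaw": 0}, {"tx": 0, "ty": 0, "tz": 3, "spin": 0, "jaw": 0}])

```text
t: 13.25
ee_pos: [0.5264, -0.2945, 0.0913]
ee_rot: [0.001, 0.847, 0.532, 0.014]
force: [-0.8, -0.7, -0.1]
gripper_width: 0.0882
```

Run:
```python
from h import *
s=show(); print(s["joints"].round(4))
y=np.radians(64.); c=np.array([.5272,-.2947]); g=c-.010*np.array([np.cos(y),np.sin(y)])
print(relg([g[0],g[1],.0227],64,s))
```

```text
t 13.25 pos [ 0.5264 -0.2945  0.0913] fix [-281.1  -54.4] yaw 64.24 tilt(z axis) [ 0.0254  0.0126 -0.9996] F [-0.8 -0.7 -0.1] w 0.0882
[-0.7222  0.3482  1.6375  0.0289  1.1453 -0.2843]
(array([-1.14, -0.04, 12.31]), np.float64(0.004))
```

Emit:
move_arm(deltas=[{"tx": -0.6, "ty": 0, "tz": 3, "spin": 0, "jaw": 0}, {"tx": -1.1, "ty": 0, "tz": 7, "spin": 0, "jaw": 30}, {"tx": -1.1, "ty": 0, "tz": 10.5, "spin": 0, "jaw": 60}, {"tx": -1.1, "ty": 0, "tz": 12.3, "spin": 0, "jaw": 90}, {"tx": -1.1, "ty": 0, "tz": 12.3, "spin": 0, "jaw": 120}], grip_force=45)

```text
t: 13.88
ee_pos: [0.5251, -0.3023, -0.0315]
ee_rot: [0.001, 0.847, 0.532, 0.014]
force: [-0.5, -0.1, 0.4]
gripper_width: 0.0503
```

Run:
```python
from h import *
s=show(); print("tipz",(s["ee_pos"]-TIP*rot(s).as_matrix()[:,2])[2])
y=np.radians(64.); c=np.array([.5272,-.2947]); g=c-.010*np.array([np.cos(y),np.sin(y)])
print(relg([g[0],g[1],.0227],64,s))
```

```text
t 13.88 pos [ 0.5251 -0.3023 -0.0315] fix [-288.9  -53.9] yaw 64.3 tilt(z axis) [ 0.0252  0.0129 -0.9996] F [-0.5 -0.1  0.4] w 0.0503
tipz 0.004485325840026082
(array([-0.1 , -0.05,  0.04]), np.float64(0.005))
```

Positioned; closing on the stock.

Emit:
move_arm(deltas=[{"tx": -0.1, "ty": 0, "tz": 0, "spin": 0, "jaw": 255}, {"tx": -0.1, "ty": 0, "tz": 0, "spin": 0, "jaw": 255}, {"tx": -0.1, "ty": 0, "tz": 0, "spin": 0, "jaw": 255}, {"tx": -0.1, "ty": 0, "tz": 0, "spin": 0, "jaw": 255}, {"tx": -0.1, "ty": 0, "tz": 0, "spin": 0, "jaw": 255}])

```text
t: 14.5
ee_pos: [0.525, -0.3036, -0.0306]
ee_rot: [0.002, 0.847, 0.532, 0.014]
force: [-1.9, 1.0, 5.9]
gripper_width: 0.0175
```

Run:
```python
from h import *
s=show(); print("tipz",(s["ee_pos"]-TIP*rot(s).as_matrix()[:,2])[2], s["ft_torque"])
```

```text
t 14.5 pos [ 0.525  -0.3036 -0.0306] fix [-290.2  -53.9] yaw 64.29 tilt(z axis) [ 0.0258  0.0123 -0.9996] F [-1.9  1.   5.9] w 0.0175
tipz 0.0053649716556287905 [ 0.10395418  0.29388208 -0.05935044]
```

Emit:
move_arm(deltas=[{"tx": 0, "ty": 0, "tz": -1.5, "spin": 0, "jaw": 255}, {"tx": 0, "ty": 0, "tz": -4, "spin": 0, "jaw": 255}, {"tx": 0, "ty": 0, "tz": -6, "spin": 0, "jaw": 255}, {"tx": 0, "ty": 0, "tz": -6, "spin": 0, "jaw": 255}])

```text
t: 15.0
ee_pos: [0.5247, -0.3054, 0.0315]
ee_rot: [0.004, 0.847, 0.532, 0.015]
force: [-0.2, -0.6, -3.5]
gripper_width: 0.0173
```

```bash
cat >> h.py <<'E'
def sq(c="wrist",zmin=.005):
    s=ctrl.read_state(); cal=cams.get_calibration(c); im,d=cams.get_image(c); W=cloud(cal,d); hsv=cv2.cvtColor(im,cv2.COLOR_BGR2HSV)
    M=rot(s).as_matrix(); L=(W-grasp(s))@M*1000
    m=(d>0)&(hsv[...,1]<60)&(hsv[...,2]>110)&(L[...,0]>8)&(L[...,0]<80)&(abs(L[...,1])<14)&(L[...,2]>-85)&(L[...,2]<30)
    return W[m],L[m],im
E
python3 - <<'E'
from h import *
s=show()
P,L,im=sq(); 
print(len(L),"L min",L.min(0).round(1),"max",L.max(0).round(1))
b=L[L[:,2]<-20]; t=L[L[:,2]>-12]; print("blade",len(b),b.mean(0).round(1) if len(b) else 0,"stock",len(t),t.mean(0).round(1))
print("stock top slope in tool x: ",np.polyfit(t[:,0],t[:,2],1), "y vs x", np.polyfit(t[:,0],t[:,1],1))
W,L2,_=sq("side"); print("side",len(L2), L2.min(0).round(),L2.max(0).round())
f=fw(-.085); print("to pre", relg([f[0],f[1],grasp(s)[2]],84.67+.2,s))
E
```

```text
t 15.0 pos [ 0.5247 -0.3054  0.0315] fix [-292.1  -53.7] yaw 64.29 tilt(z axis) [ 0.0288  0.0097 -0.9995] F [-0.2 -0.6 -3.5] w 0.0173
9549 L min [  8.  -14.  -67.1] max [67.1 14.  25.1]
blade 5538 [ 39.9   0.1 -63.3] stock 3987 [39.5 -1.7  1.1]
stock top slope in tool x:  [ 0.06112396 -1.27573378] y vs x [ 0.01142888 -2.12594673]
side 35 [  8. -14. -26.] [33.  6.  6.]
to pre (array([ 17.65, -12.13,   0.11]), np.float64(-0.359))
```

Emit:
move_arm(deltas=[{"tx": 4.4, "ty": -3, "tz": 0, "spin": -0.09, "jaw": 255}, {"tx": 8.8, "ty": -6, "tz": 0, "spin": -0.18, "jaw": 255}, {"tx": 13.2, "ty": -9.1, "tz": 0, "spin": -0.27, "jaw": 255}, {"tx": 17.6, "ty": -12.1, "tz": 0, "spin": -0.36, "jaw": 255}, {"tx": 17.6, "ty": -12.1, "tz": 0, "spin": -0.36, "jaw": 255}])

```text
t: 15.72
ee_pos: [0.4879, -0.0888, 0.0293]
ee_rot: [0.002, 0.736, 0.677, 0.013]
force: [0.4, -0.6, -4.8]
gripper_width: 0.0175
```

Run:
```python
from h import *
s=show()
cal=cams.get_calibration("wrist"); im,d=cams.get_image("wrist"); cv2.imwrite("pics/w3.png",im)
s=show(); W=cloud(cal,d); M=rot(s).as_matrix(); L=(W-grasp(s))@M*1000; hsv=cv2.cvtColor(im,cv2.COLOR_BGR2HSV)
F=np.stack([wf(p)*1000 for p in W.reshape(-1,3)]).reshape(480,640,2); Z=W[...,2]*1000; br=(d>0)&(hsv[...,1]<60)&(hsv[...,2]>110)
m=br&(abs(F[...,1])<40)&(F[...,0]>-15)&(F[...,0]<35)&(Z>30)&(Z<110); print("block: front pts",m.sum())
ft=m&(Z<90)&(Z>30)&(F[...,0]<20); tp=m&(Z>92)
for n,k in (("front",ft),("top",tp)):
    if k.any(): print(n,k.sum(),F[k].min(0).round(1),F[k].max(0).round(1),np.median(F[k],0).round(1),np.median(Z[k]))
if ft.sum()>20: print("front fit fx vs fy", np.polyfit(F[ft][:,1],F[ft][:,0],1))
b=br&(L[...,0]>20)&(L[...,0]<80)&(abs(L[...,1])<14)&(L[...,2]>-85)&(L[...,2]<-55); print("blade top L",L[b].min(0).round(1),L[b].max(0).round(1),L[b].mean(0).round(1),"fix",F[b].mean(0).round(1),F[b].max(0),Z[b].mean())
xy=F[b]; c,sz,a=cv2.minAreaRect(xy.astype(np.float32)); print("blade rect fix",c,sz,a)
t=br&(L[...,0]>10)&(L[...,0]<45)&(abs(L[...,1])<12)&(L[...,2]>-8)&(L[...,2]<8); xy=F[t]; print("stock rect",cv2.minAreaRect(xy.astype(np.float32)),Z[t].mean(), "plane z~fx,fy",np.linalg.lstsq(np.c_[xy,np.ones(len(xy))],Z[t],rcond=None)[0])
p=(abs(F[...,0]+50)<60)&(abs(F[...,1])<60)&(abs(Z-20)<6)&(d>0); print("plate z",np.median(Z[p]))
```

```text
t 15.72 pos [ 0.4879 -0.0888  0.0293] fix [-79.9   3. ] yaw 85.19 tilt(z axis) [ 0.0213  0.0152 -0.9997] F [ 0.4 -0.6 -4.8] w 0.0175
t 15.78 pos [ 0.4893 -0.091   0.0299] fix [-81.9   1.4] yaw 85.07 tilt(z axis) [ 0.0234  0.0135 -0.9996] F [ 0.6 -0.7 -4. ] w 0.0176
block: front pts 10356
front 5 [ 10.3 -26.9] [10.6 21.8] [10.5 21.6] 75.23763960886534
top 10347 [ 10.2 -28.3] [34.9 22.2] [20.1 -7.2] 95.32524491444994
blade top L [ 21.9 -14.  -66. ] [ 69.3  13.9 -55.2] [ 39.7  -0.5 -63.5] fix [-44.    4.8] [-14.5067223   18.17083739] 148.6407465218575
blade rect fix (-38.1661376953125, 4.7646942138671875) (47.29673385620117, 27.8488826751709) 1.524727463722229
stock rect ((-55.300960540771484, 4.554060459136963), (34.956642150878906, 18.021514892578125), 0.3698277175426483) 84.05402744779806 plane z~fx,fy [-7.57078188e-03 -6.67287432e-03  8.36681578e+01]
plate z 20.353518186119615
```

View pics/w3.png

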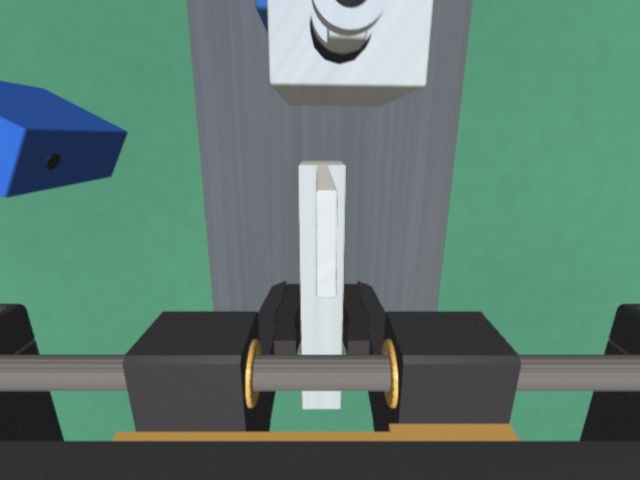

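The wrist picture shows the held square at (322,250), nearly level, with its blade towards the block, whose front top edge is at row 85. The block's middle (column 350) is right of the square, so I need about 7.6 mm of sideways shift, 39.7 mm down and 28 mm forward. First a partial approach.

Emit:
move_arm(deltas=[{"tx": 0.7, "ty": 0.35, "tz": 0.8, "spin": 0.005, "jaw": 255}, {"tx": 1.4, "ty": 0.75, "tz": 1.8, "spin": 0.005, "jaw": 255}, {"tx": 1.8, "ty": 0.75, "tz": 2.8, "spin": 0.005, "jaw": 255}, {"tx": 1.8, "ty": 0.75, "tz": 3.4, "spin": 0.005, "jaw": 255}, {"tx": 1.8, "ty": 0.75, "tz": 3.4, "spin": 0.005, "jaw": 255}])

```text
t: 16.4
ee_pos: [0.4985, -0.0732, -0.0045]
ee_rot: [0.002, 0.739, 0.674, 0.013]
force: [0.2, 0.2, -3.8]
gripper_width: 0.0171
```

```bash
cat > meas.py <<'E'
from h import *
s=show(); print("torque",np.round(s["ft_torque"],2))
cal=cams.get_calibration("wrist"); im,d=cams.get_image("wrist"); s=ctrl.read_state()
W=cloud(cal,d); M=rot(s).as_matrix(); L=(W-grasp(s))@M*1000; hsv=cv2.cvtColor(im,cv2.COLOR_BGR2HSV)
F=np.stack([wf(p)*1000 for p in W.reshape(-1,3)]).reshape(480,640,2); Z=W[...,2]*1000; br=(d>0)&(hsv[...,1]<60)&(hsv[...,2]>110)
tp=br&(abs(F[...,1])<40)&(F[...,0]>5)&(F[...,0]<30)&(Z>92)&(Z<99); print("block top",F[tp].min(0).round(1),F[tp].max(0).round(1),"mid y",F[tp][:,1].min()/2+F[tp][:,1].max()/2)
B=F[tp]; ed=np.array([[y,B[abs(B[:,1]-y)<1.5][:,0].min()] for y in range(-24,19,3) if (abs(B[:,1]-y)<1.5).any()]); print("front edge fx vs fy",np.polyfit(ed[:,0],ed[:,1],1).round(4))
t=br&(L[...,0]>10)&(L[...,0]<60)&(abs(L[...,1])<12)&(L[...,2]>-8)&(L[...,2]<8); xy=F[t]; 
print("stock rect",np.round(np.hstack([np.ravel(v) for v in cv2.minAreaRect(xy.astype(np.float32))]),2),"top z",np.median(Z[t]),"slopes",np.linalg.lstsq(np.c_[xy,np.ones(len(xy))],Z[t],rcond=None)[0].round(4))
b=br&(abs(L[...,1])<8)&(L[...,0]>15)&(L[...,0]<75)&(L[...,2]<-60)&(L[...,2]>-75); print("blade top fx range",np.percentile(F[b][:,0],[1,50,99]).round(1),"fy",np.percentile(F[b][:,1],[1,99]).round(1),"z",np.median(Z[b]).round(1))
e=br&(F[...,0]>-60)&(F[...,0]<15)&(abs(F[...,1])<30)&(Z>25)&(Z<92)&(abs(L[...,1])<10)&(L[...,0]>50); print("nose fx max",np.percentile(F[e][:,0],[50,99]).round(1) if e.any() else 0)
print("grasp fix",(wf(grasp(s))*1000).round(1))
E
python3 meas.py
```

```text
t 16.4 pos [ 0.4985 -0.0732 -0.0045] fix [-63.4  -6.1] yaw 84.77 tilt(z axis) [ 0.0219  0.0141 -0.9997] F [ 0.2  0.2 -3.8] w 0.0171
torque [-0.13 -0.06 -0.05]
block top [ 10.4 -28.1] [30.  22.4] mid y -2.844936878256963
front edge fx vs fy [5.20000e-03 1.04654e+01]
stock rect [-29.36  -4.68  18.08  50.04  89.92] top z 50.20284862559312 slopes [-8.20000e-03 -9.20000e-03  4.99384e+01]
blade top fx range [-43.7 -17.6   1.8] fy [-11.6   3.6] z 115.4
nose fx max [-3.5  1.7]
grasp fix [-64.4  -5.4]
```

Emit:
move_arm(deltas=[{"tx": 0.2, "ty": -0.1, "tz": 0.2, "spin": 0, "jaw": 255}, {"tx": 0.3, "ty": -0.2, "tz": 0.4, "spin": 0, "jaw": 255}, {"tx": 0.3, "ty": -0.2, "tz": 0.6, "spin": 0, "jaw": 255}, {"tx": 0.3, "ty": -0.2, "tz": 0.7, "spin": 0, "jaw": 255}, {"tx": 0.3, "ty": -0.2, "tz": 0.7, "spin": 0, "jaw": 255}])

```text
t: 17.08
ee_pos: [0.4977, -0.0703, -0.0106]
ee_rot: [0.003, 0.739, 0.674, 0.013]
force: [-1.5, -0.7, 0.5]
gripper_width: 0.0177
```

```bash
python3 meas.py
```

```text
t 17.07 pos [ 0.4977 -0.0703 -0.0106] fix [-60.5  -5. ] yaw 84.77 tilt(z axis) [ 0.0234  0.0136 -0.9996] F [-1.5 -0.7  0.5] w 0.0177
torque [0.13 0.1  0.02]
block top [ 10.3 -28.1] [30.  22.3] mid y -2.8933727405932235
front edge fx vs fy [1.70000e-03 1.04548e+01]
stock rect [-26.3   -3.49  49.99  18.09   0.12] top z 44.35988154490143 slopes [-2.20000e-03 -9.20000e-03  4.42697e+01]
blade top fx range [-40.7 -14.1   4.3] fy [-9.9  5.2] z 109.6
nose fx max [-0.5  4.3]
grasp fix [-61.3  -3.8]
```

Touching the plate (top at z 44.4). Now forward to the block, keeping light down pressure.

Emit:
move_arm(deltas=[{"tx": 0.2, "ty": 0, "tz": 0.05, "spin": 0, "jaw": 255}, {"tx": 0.4, "ty": 0, "tz": 0.05, "spin": 0, "jaw": 255}, {"tx": 0.6, "ty": 0, "tz": 0.05, "spin": 0, "jaw": 255}, {"tx": 0.75, "ty": 0, "tz": 0.05, "spin": 0, "jaw": 255}, {"tx": 0.75, "ty": 0, "tz": 0.05, "spin": 0, "jaw": 255}])

```text
t: 17.75
ee_pos: [0.499, -0.0643, -0.0106]
ee_rot: [0.004, 0.738, 0.674, 0.013]
force: [-1.9, -8.0, 2.2]
gripper_width: 0.0176
```

```bash
python3 meas.py
```

```text
t 17.75 pos [ 0.499  -0.0643 -0.0106] fix [-54.4  -5.7] yaw 84.79 tilt(z axis) [ 0.0245  0.0111 -0.9996] F [-1.9 -8.   2.2] w 0.0176
torque [-1.07  0.11 -0.06]
block top [  9.9 -28.2] [30.  22.3] mid y -2.9111559020233457
front edge fx vs fy [1.90000e-03 1.04191e+01]
stock rect [-20.74  -4.12  48.7   18.08   0.08] top z 44.33629726152872 slopes [-0.00000e+00 -1.14000e-02  4.42976e+01]
blade top fx range [-34.3  -7.6  10.4] fy [-10.5   4.7] z 109.7
nose fx max [-0.4  3.5]
grasp fix [-55.1  -4.5]
```

Emit:
move_arm(deltas=[{"tx": 0.1, "ty": 0, "tz": 0.1, "spin": 0, "jaw": 255}, {"tx": 0.2, "ty": 0, "tz": 0.2, "spin": 0, "jaw": 255}, {"tx": 0.28, "ty": 0, "tz": 0.3, "spin": 0, "jaw": 255}, {"tx": 0.28, "ty": 0, "tz": 0.3, "spin": 0, "jaw": 255}, {"tx": 0.28, "ty": 0, "tz": 0.3, "spin": 0, "jaw": 255}])

```text
t: 18.42
ee_pos: [0.5003, -0.0644, -0.0108]
ee_rot: [0.006, 0.738, 0.675, 0.012]
force: [-11.7, -11.6, 26.7]
gripper_width: 0.0175
```

```bash
python3 meas.py; python3 -c "
from h import *
f=red('side'); f=f[abs(f[:,1])<15]; print('handle slope',np.polyfit(f[:,0],f[:,2],1).round(3)); show()"
```

```text
t 18.43 pos [ 0.5003 -0.0644 -0.0108] fix [-54.4  -7. ] yaw 84.87 tilt(z axis) [ 0.0254  0.0064 -0.9997] F [-11.7 -11.6  26.7] w 0.0175
torque [-1.61  2.04  0.14]
block top [  9.8 -28.1] [30.  22.5] mid y -2.7703460713322094
front edge fx vs fy [-8.00000e-04  1.04198e+01]
stock rect [-20.89  -4.97  48.05  18.04   0.52] top z 44.289773769291344 slopes [ 1.20000e-03 -8.60000e-03  4.42904e+01]
blade top fx range [-33.7  -7.7  10.4] fy [-11.7   3.6] z 109.6
nose fx max [-0.6  3. ]
grasp fix [-54.9  -5.7]Traceback (most recent call last):
  File "<string>", line 3, in <module>
    f=red('side'); f=f[abs(f[:,1])<15]; print('handle slope',np.polyfit(f[:,0],f[:,2],1).round(3)); show()
                                                                               ~^^^^^
IndexError: index 2 is out of bounds for axis 1 with size 2
```

Run:
```python
from h import *
for i in range(3):
    f=red('top'); f=f[abs(f[:,1])<15] if len(f) else f; print(len(f), np.polyfit(f[:,0],f[:,2],1).round(3) if len(f)>5 else f); 
    s=show()
a,_=cams.get_image("side"); b,_=cams.get_image("wrist"); cv2.imwrite("pics/f.png",np.hstack([cv2.resize(a[150:400,180:440],(395,380)),cv2.resize(b[0:400,120:520],(400,380))]))
for c in ("top",):
    for n in ("wheel_mid","stick_mid","spare_mid","pens"): 
        r=models.recognise(c,n)[:1]; print(n,[toworld(cams.get_calibration(c),q["xyz"]).round(3) for q in r])
s=show()
```

```text
174 [8.00000e-03 1.20214e+02]
t 18.57 pos [ 0.5003 -0.0645 -0.0108] fix [-54.4  -7.1] yaw 84.87 tilt(z axis) [ 0.0255  0.0064 -0.9997] F [-11.6 -11.5  26.5] w 0.0178
174 [9.00000e-03 1.19695e+02]
t 18.62 pos [ 0.5002 -0.0645 -0.0108] fix [-54.4  -7. ] yaw 84.87 tilt(z axis) [ 0.0254  0.0064 -0.9997] F [-11.9 -12.1  25.6] w 0.0174
175 [-1.00000e-03  1.21945e+02]
t 18.68 pos [ 0.5002 -0.0644 -0.0108] fix [-54.4  -7. ] yaw 84.87 tilt(z axis) [ 0.0254  0.0064 -0.9997] F [-12.2 -11.7  26.5] w 0.0176
wheel_mid [array([ 0.771, -0.189,  0.016])]
stick_mid [array([0.661, 0.392, 0.028])]
spare_mid [array([ 0.462, -0.508,  0.029])]
pens [array([0.459, 0.444, 0.009])]
t 18.98 pos [ 0.5003 -0.0644 -0.0108] fix [-54.4  -7. ] yaw 84.87 tilt(z axis) [ 0.0255  0.0064 -0.9997] F [-12.  -11.9  26.9] w 0.0177
```

View pics/f.png

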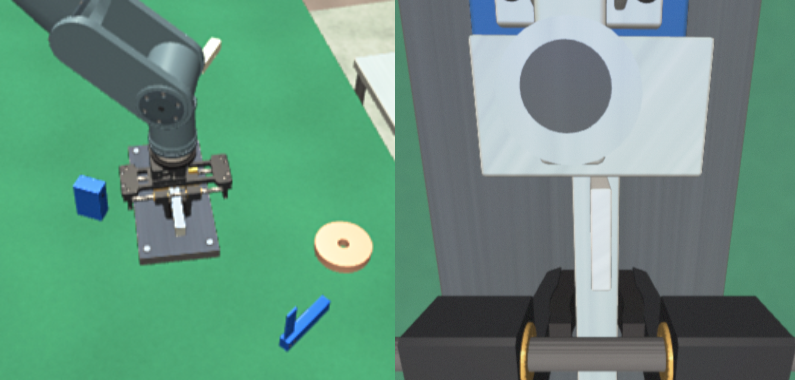

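The wrist picture shows the blade's outer edge meeting the block's front edge at (600,178), about mid-width. The clamp arm is over the block. Readings are steady, so I'm handing in.

```bash
python3 -c "
from plant import ctrl; print(ctrl.sign_off())"
```

```text
the job is handed in; nothing more can be done
None
```

The clamp is closed on the block. The square is held in the corner, flat on the plate with its blade against the block's front face, and the job is handed in. The hand-in gives no verdict, and pad force and joint angle could not be read directly.

**What I did:** I pushed the handle down to its end stop, gripped the steel square by its stock, stood it on the plate and pressed it in. I signed off at about 19 s of the 58 s.

**Last checks:**
- **Clamp:** the red handle measured level to within 0.01 slope in the top camera, after about 32 N at the end stop.
- **Square on the plate:** the stock is flat to about 0.5°, pressed down with about 27 N at the wrist.
- **Blade on the block:** the blade edge measured at x = 10.4 mm, the same as the block face, and about 2 mm off mid-face. It pushes the block with about 12 N, and yaw is under 1° off.
- **Steadiness:** pose and force held constant over the last 0.4 s.
- **Everything else:** wheel, stick, spare block and pen tray are within 4 mm of where they started, which is within the networks' error.

**What disagreed or went wrong:**
- **Fingertip position:** the real fingertips sit about 36 mm behind the reported TCP. The first push wedged on the handle's end, and the first grip closed on nothing. I corrected for this afterwards.
- **Tool tilt:** the tool drifted to about 1.5° off vertical, leaving a sideways force of about 12 N. The square itself still measured level.
- **Side camera:** the arm hid the handle from it at the end, so the final handle check rests on the top camera alone.

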